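# Foil cutter from the drawer behind the half bottles

## Task

The foil cutter is needed: it lies in the drawer of the glass-topped tool case, but two half bottles stand in front so the drawer cannot open. Stand both bottles upright on the wooden serving board out of the way, then pull the drawer well open, take out the foil cutter and lay it in the middle of the terracotta saucer, leaving the other tools in the drawer. Finally push the drawer fully shut and stand each bottle back on the very spot where it stood at the start, without disturbing the tasting glass.

Things in the scene. Friction and masses are not known exactly. Their poses are not given: they have to be found in the camera images.
- sealed_half: Green glass half bottle with a gold capsule, unopened, 0.68 kg, 241 mm tall, standing upright in front of the drawer. Body 59 mm in diameter up to 150 mm, then the shoulder; slim neck 24 to 28 mm in diameter from 185 mm to the top: take it by the neck. Origin: centre of its underside, z up. It may be the left or the right one.
- corked_half: Pale clear-green half bottle, opened and closed again with a cork that sticks out, 0.42 kg, 268 mm tall with the cork (the glass ends at 240 mm). Body 59 mm in diameter up to 150 mm, slim neck 24 to 28 mm in diameter from 185 to 240 mm: take it by the neck. Origin: centre of its underside, z up. It stands upright in front of the drawer, beside the other one.
- foil_cutter: Small black foil cutter, a rounded block 33 (x) x 46 (y) x 14 mm (solid part x from -12 to +16 mm), lying in one of the three compartments of the drawer, about 98 mm behind the handle bar, seen through the glass top. Grip it across its x, 28 to 33 mm. Origin: centre of its underside.
- drip_collar: Brass ring, 44 mm in diameter, 12 mm high, in another compartment of the drawer; stays in the drawer. Origin: centre of its underside.
- sealing_wax: Red stick of sealing wax, 12 x 85 x 12 mm, in another compartment; stays in the drawer. Origin: centre of its underside.
- drawer (a joint): Opening of the drawer in m: 0 shut, 0.115 fully out. It slides along -x of drawer_handle, roughly towards the robot; friction 1.5 N, stays where left. The fixed oak case is 150 mm deep, 240 wide, 54 high, with a glass top. Drawer: three compartments side by side, 68 mm wide, 118 deep, open above once pulled out, dividers 36 mm and inner floor 16 mm above the chest top.
- drawer_handle (a point): Middle of the drawer's brass bar handle, a level bar 10 mm thick and 90 mm long along its y, 37 mm above the chest top, 40 mm in front of the drawer's front face, held by two studs at y = +-38 mm; 35 mm are free between bar and front. Moves with the drawer. x points into the case, z up.
- cork_saucer: Round terracotta saucer, 120 mm in diameter, 14 mm high at the rim, flat floor 4 mm high; fixed on the chest. Origin: centre of its underside.
- serving_board: Flat light wooden serving board, 240 (x) x 125 (y) x 14 mm, fixed on the chest at the left; room for both bottles, one behind the other along its x. Origin: centre of its underside.
- tasting_glass: Tasting glass, 64 mm in diameter, 155 mm tall, standing upright at the right; leave it alone. Origin: centre of its foot.
Not all that is in view belongs to the job. Leave any pink or purple look-alike of the sealed_half alone. Of the things that look like the cork_saucer, the larger one is meant.

How it is judged (in metres and radians):
On the way, in this order (a step that is already met when the one before it is completed fails the run):
1. both half bottles stand upright and released on the serving board (x of sealed_half in the frame of serving_board between -0.12 and 0.12 m and y of sealed_half in the frame of serving_board between -0.0625 and 0.0625 m and x of corked_half in the frame of serving_board between -0.12 and 0.12 m and y of corked_half in the frame of serving_board between -0.0625 and 0.0625 m and height (world z) of each of sealed_half, corked_half below 0.02 m and angle between each of sealed_half, corked_half's own z axis and vertical below 0.1 rad and contact force between the fingers and sealed_half below 0.1 N and contact force between the fingers and corked_half below 0.1 N), for 0.2 s.
2. the drawer is pulled out by more than 70 mm (value of joint drawer above 0.07 m), for 0.2 s.
3. the foil cutter lies released on the saucer (horizontal distance between foil_cutter and cork_saucer below 0.025 m and height (world z) of foil_cutter below 0.012 m and contact force between the fingers and foil_cutter below 0.1 N), for 0.2 s.
At the end, for the whole second after the job is handed in: The foil cutter rests within 25 mm of the saucer's centre; the drawer is shut to within 6 mm with the drip collar and sealing wax still in it (below 40 mm, within 180 mm of the handle); each half bottle stands upright, at rest, within 15 mm of where it stood at the start; nothing is held (horizontal distance between foil_cutter and cork_saucer below 0.025 m and height (world z) of foil_cutter below 0.012 m and value of joint drawer below 0.006 m and horizontal distance between each of drip_collar, sealing_wax and drawer_handle below 0.18 m and height (world z) of each of drip_collar, sealing_wax below 0.04 m and distance of each of sealed_half, corked_half from where it was at the start of the episode below 0.015 m and angle between each of sealed_half, corked_half's own z axis and vertical below 0.06 rad and linear speed of each of sealed_half, corked_half, foil_cutter below 0.02 m/s); the robot touches nothing.
It fails at once if a half bottle is tipped by more than 30 degrees (angle between any of sealed_half, corked_half's own z axis and vertical above 0.52 rad).
It fails at once if the drip collar or the sealing wax is taken out of the drawer (height (world z) of any of drip_collar, sealing_wax above 0.06 m).
It fails at once if the tasting glass is shifted by more than 15 mm or tipped (distance of tasting_glass from where it was at the start of the episode above 0.015 m or angle between tasting_glass's own z axis and vertical above 0.3 rad).
It also fails if it takes over 131 s, if anything falls off the work surface, if the arm or the gripper's body presses on something with over 40 N, if the wrist force passes 120 N, or if a joint passes its speed limit or range.

## Robot

A 6-joint arm with a two-finger parallel gripper is mounted at the origin on a cart in front of the work surface, level with it; the furniture and walls round the work are solid. World frame = base frame: x ahead of the robot, y to its left, z up, the work surface at z = 0. Lengths are in m, angles in degrees, forces in N, time in s.
With the tool pointing down it reaches from about 0.375 to 0.9 m from the base axis. Payload 3.1 kg.
Tool frame: the origin (TCP) lies on the centre line of the jaws, within the pads' length; the fingertips stand 25 mm ahead of it and the grasp point (between the pads) lies 6 mm ahead of it; z points along the fingers, y is the line along which they close (so a half turn about z gives the same grasp; the last joint's range is limited). The gripper opens to 87 mm and grips with 3 to 60 N. Pads are 19 mm wide; open, the fingers measure 117 mm over their backs; the gripper's body (75 mm by 190 mm) begins 51 mm behind the grasp point.
Start: joints at [-86.316, 30.224, 82.088, -0, 67.689, -10.227], TCP at [0.15, -0.607, 0.213] pointing down, gripper open.
Joint ranges: [-176.69, 176.69], [-43.24, 126.21], [12.49, 139.97], [-82, 262], [0, 151.66], [-163.58, 163.58]. Speed limits (degrees/s): [159.86, 159.86, 180, 180, 180, 180].

## Interface

Orientations are given as a 3x3 rotation matrix whose columns are the frame's x, y, z axes.
In Python, from rig import read_state, capture, camera_params, hand_in gives the robot as it stands.
- The arm moves only by the tool apply_moves, never from a script. Its argument "rows" is a list of rows, each an object of numbers: "x", "y", "z": the shift along the tool's x, y, z in mm; "rx", "ry", "rz": the turn, a rotation vector about the tool's x, y, z in units of 6 degrees (1.0 is 6 degrees); "claw": the closure in counts, from 0 (fully open) to 255 (shut). A call has 1 to 10 rows; each row is the pose to reach, as a shift and turn from the pose commanded when the call began, along the tool's axes at that moment; what a row does not reach only later rows make up. A row lasts 1/8 s, in which the tool goes at most 62.5 mm and 10.7 degrees, less where a joint would pass 70% of its speed; a pose out of reach is approached as far as the arm can. A call with a gripper value outside its range is refused whole. The fingers move at their own pace and stop on an object; the grip force is fixed at half the most. Time passes only in rows, so rows that repeat a pose let the fingers close. It gives the time, the measured TCP pose, the force, the opening and the grip force at its end, in the units of the state.
- read_state(): the state, without advancing time (a new reading comes with each control period).
- capture(name): name is "side" or "top" or "wrist"; returns (picture, depth): 400x640x3 uint8, red, green, blue; 400x640 float32, m along the optical axis (not along the pixel's ray), 0 where there is no reading.
- camera_params(name): a dict with "fx", "fy", "cx", "cy" (pixels), "xyz" and "orientation" of the camera in the world. Camera axes: x right, y up, looking along -z (the intrinsics and any distortion apply to the point x, -y, -z); pixel columns grow to the right and rows downward; lengths in m; the calibration is good to about 2 mm. A picture is of the moment at which its call begins: read the wrist's pose just before it. camera_params takes no time and is no camera call; for the wrist camera it gives the pose at the moment of the call.
- hand_in(): hands the job in; it is judged then, once.
The state is a dict: "time_s": time; "joint_positions": joint angles; "qvel": joint speeds; "tau": joint torques, N m; "position": TCP position; "tcp_rot": TCP orientation; "force": force on the tool from outside, world axes, zero at the start; "moment": the same for the moment, N m; "opening": opening from 0.0 (shut) to 1.0 (fully open); "grasp_force": force on a finger pad.
Only numpy, scipy, OpenCV 4.12 (cv2) and the standard library are available. Lean on these libraries where they do the work, as an engineer would, in place of code of your own. Each camera call takes 0.05 s, during which the arm holds its last target. There are 200 camera calls.

## Working session

There is one attempt and no reset: what is moved stays moved. The work goes in short steps, Python scripts to look and compute and a tool call to move; the robot and the scene stay as the last step left them, time stands still between calls to the robot, and variables do not carry over. Pictures are saved under pics/ and viewed, at most 14 in all, crops included, and the job is handed in when it is done.

Besides the shell and the picture viewer there is one more tool, called after "Call:" as name(argument=value, ...) on one line, values as JSON. apply_moves: Moves the arm, as the interface text tells. Its arguments: {"type":"object","properties":{"rows":{"type":"array"}},"required":["rows"]}

```bash
ls; mkdir -p pics; cat > h.py <<'E'
import numpy as np, cv2
from rig import read_state, capture, camera_params, hand_in
def save(n,name,crop=None,s=1):
    p,d=capture(n); q=p
    cv2.imwrite(f'pics/{name}.png',cv2.cvtColor(p,cv2.COLOR_RGB2BGR)); np.savez(f'pics/{name}.npz',p=p,d=d,**{k:np.array(v) for k,v in CP(n).items() if k in('fx','fy','cx','cy','xyz','orientation')})
    return p,d
def CP(n): return camera_params(n)
def ray(c,u,v):
    r=np.array([(u-c['cx'])/c['fx'],-(v-c['cy'])/c['fy'],-1.0]); return np.array(c['xyz']),np.array(c['orientation'])@r
def onz(c,u,v,z):
    o,r=ray(c,u,v); return o+r*(z-o[2])/r[2]
def pt(c,d,u,v):
    o,r=ray(c,u,v); return o+r*d[int(v),int(u)]
E
python3 - <<'E'
from h import *
s=read_state(); print(s)
for n in('top','side'):
    save(n,n+'0'); print(camera_params(n))
E
```

```text
pics
{'time_s': 0.0, 'joint_positions': array([-8.63169360e+01,  3.02780585e+01,  8.21561061e+01, -4.09890237e-04,
        6.76853070e+01, -1.02272234e+01]), 'qvel': array([ 0.05362358,  0.01308516, -0.04959285, -0.01172968, -0.0537466 ,
       -0.050574  ]), 'tau': array([ 2.17307224e-04, -4.40047181e+01, -1.76592922e+01,  6.32789894e-02,
        5.79575880e-02, -1.47762448e-04]), 'position': array([ 0.15023114, -0.60592402,  0.2117829 ]), 'tcp_rot': array([[ 9.70672704e-01,  2.40404829e-01, -1.40550447e-04],
       [ 2.40404595e-01, -9.70670543e-01,  2.08044081e-03],
       [ 3.63719839e-04, -2.05321608e-03, -9.99997826e-01]]), 'force': array([ 0.4400631 ,  0.34352185, -0.56502832]), 'moment': array([-0.00766695, -0.01208475, -0.03043074]), 'grasp_force': 0.0, 'opening': 1.0013595555363168}
{'fx': 469.1618011050523, 'fy': 469.1618011050523, 'cx': 324.3347838804353, 'cy': 195.2464392476441, 'xyz': array([-0.21745056, -0.10716568,  1.67471709]), 'orientation': array([[ 0.07098751,  0.90321517, -0.42327667],
       [-0.99747365,  0.0631469 , -0.03253885],
       [-0.00266097,  0.42451718,  0.90541597]])}
{'fx': 452.32736678832333, 'fy': 452.32736678832333, 'cx': 319.8139228288572, 'cy': 191.97734615996112, 'xyz': array([ 0.91996819, -1.09344247,  1.17305515]), 'orientation': array([[ 0.93379503, -0.24663902,  0.25922197],
       [ 0.35761592,  0.66708199, -0.65353843],
       [-0.01173423,  0.70297284,  0.71111989]])}
```

View pics/top0.png

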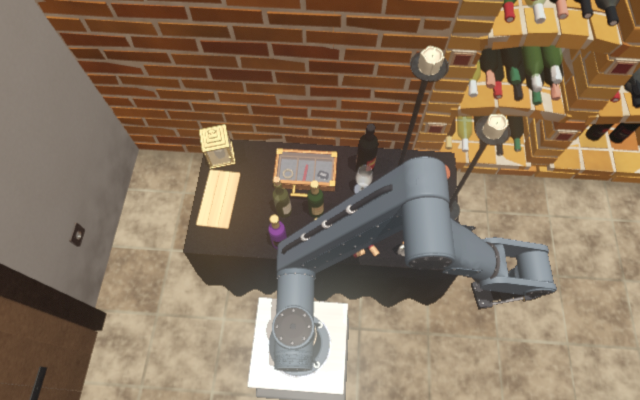

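View pics/side0.png

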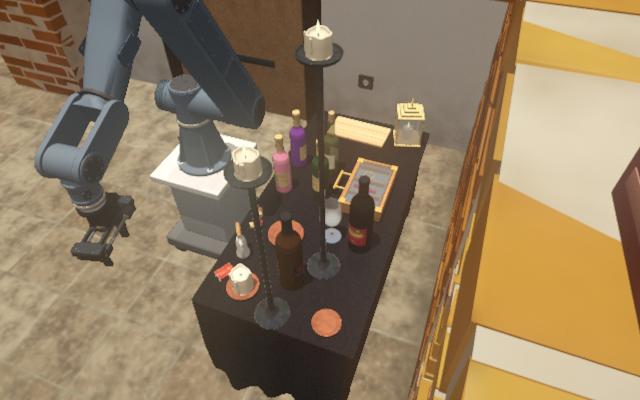

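The top view shows the board at (218,198), the case at (305,168), the pale bottle at (282,200), the green one at (316,198) and the purple look-alike at (277,230). The side view shows discs at (286,232), (242,286, under a candle) and (326,322), and a pink bottle at (283,168). Next I enlarge both.

```bash
python3 - <<'E'
from h import *
a=np.load('pics/top0.npz');b=np.load('pics/side0.npz')
A=cv2.resize(a['p'][135:275,180:340],None,fx=5,fy=4.2,interpolation=cv2.INTER_CUBIC)
B=cv2.resize(b['p'][100:340,200:440],(600,600),interpolation=cv2.INTER_CUBIC)
cv2.imwrite('pics/tc.png',A[:,:,::-1]);cv2.imwrite('pics/sc.png',B[:,:,::-1])
# terracotta discs in side
h=cv2.cvtColor(b['p'],cv2.COLOR_RGB2HSV)
m=((h[...,0]<12)|(h[...,0]>174))&(h[...,1]>120)&(h[...,2]>100);m[:,:200]=0;m[:,440:]=0;m=m.astype(np.uint8)
n,l,st,c=cv2.connectedComponentsWithStats(m)
for i in range(1,n):
    if st[i,4]>60:
        P=[onz(b,u,v,.012) for u,v in((st[i,0],c[i][1]),(st[i,0]+st[i,2],c[i][1]),(c[i][0],st[i,1]),(c[i][0],st[i,1]+st[i,3]))]
        print(st[i],c[i].round(1),onz(b,*c[i],.012).round(3),np.linalg.norm(P[0]-P[1]).round(3),np.linalg.norm(P[2]-P[3]).round(3))
def q(s,*uv):
    for u,v in uv: print(u,v,pt(s,s['d'],u,v).round(3))
print('top');q(a,(282,200),(278,183),(316,198),(314,184),(277,230),(273,219),(430,56),(496,125),(218,165),(367,150),(370,130))
print('side');q(b,(297,118),(278,140),(331,118),(319,158),(319,45),(246,160),(323,266),(272,312),(241,230),(290,222),(364,185),(332,236),(408,110))
E
```

```text
[268 221  14  25 220] [274.3 231.5] [ 0.421 -0.252  0.012] 0.047 0.107
[291 220  13  20 136] [297.7 228.4] [ 0.489 -0.212  0.012] 0.044 0.087
[348 224  18  21 191] [356.8 236.5] [ 0.684 -0.177  0.012] 0.059 0.089
[214 262  19  17 167] [223.1 270.3] [ 0.338 -0.448  0.012] 0.059 0.064
[226 273  34  28 306] [243.  289.4] [ 0.428 -0.488  0.012] 0.102 0.099
[311 308  31  29 684] [326.  322.1] [ 0.697 -0.501  0.012] 0.087 0.089
top
282 200 [0.463 0.096 0.158]
278 183 [0.484 0.105 0.248]
316 198 [ 0.475 -0.024  0.166]
314 184 [ 0.494 -0.017  0.237]
277 230 [0.345 0.1   0.167]
273 219 [0.356 0.107 0.239]
430 56 [ 0.614 -0.311  0.758]
496 125 [ 0.534 -0.522  0.592]
218 165 [0.664 0.39  0.014]
367 150 [ 0.667 -0.196  0.195]
370 130 [ 0.69  -0.198  0.293]
side
297 118 [0.366 0.096 0.221]
278 140 [ 0.361 -0.051  0.232]
331 118 [0.493 0.098 0.252]
319 158 [ 0.614 -0.324  0.453]
319 45 [ 0.625 -0.341  0.755]
246 160 [ 0.552 -0.542  0.607]
323 266 [ 0.624 -0.33   0.019]
272 312 [ 0.546 -0.533  0.028]
241 230 [ 0.311 -0.281  0.007]
290 222 [ 0.562 -0.404  0.282]
364 185 [ 0.704 -0.215  0.291]
332 236 [ 0.607 -0.202  0.011]
408 110 [0.711 0.356 0.167]
```

View pics/tc.png

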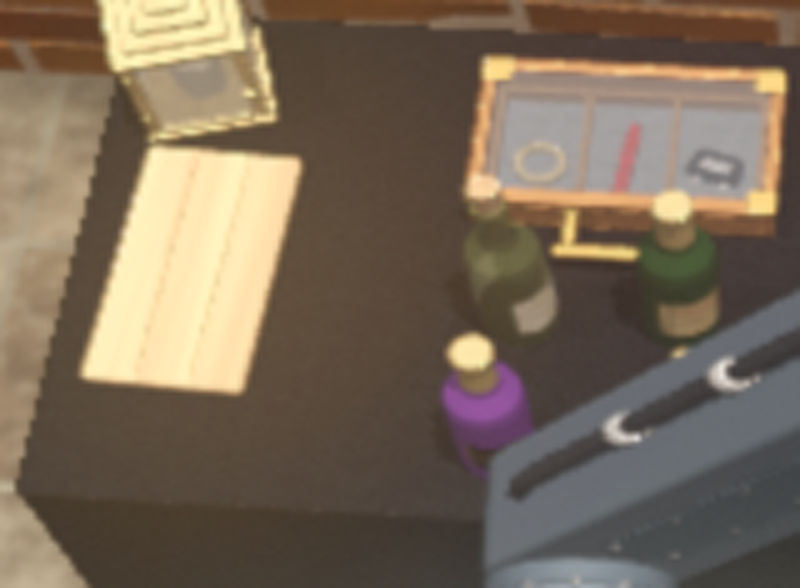

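View pics/sc.png

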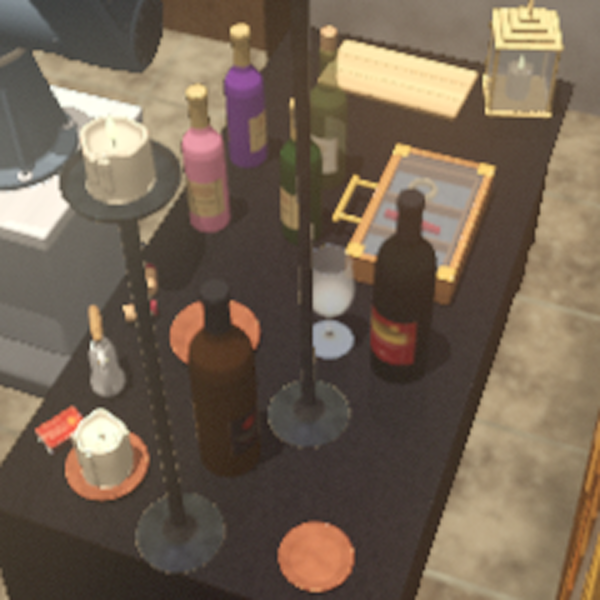

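Saucer candidates in the side view: A (286,232), about 120 mm and partly hidden by the brown bottle; B (326,322), 88 mm; C (242,286), about 100 mm under a candle. A fits as the largest, and I'll confirm it up close. The foil cutter is in the right compartment. The sealed bottle is on the right at (0.48,-0.02), and the corked one is on the left at (0.48,0.10). Now I raise the arm and swing it over.

Call:
apply_moves(rows=[{"z":-60},{"z":-120},{"z":-180},{"z":-240},{"z":-240,"x":50,"y":-40},{"z":-240,"x":90,"y":-75},{"z":-240,"x":130,"y":-105},{"z":-240,"x":175,"y":-135},{"z":-240,"x":215,"y":-170},{"z":-240,"x":256,"y":-201}])

```text
validation failed for argument at $.ro...
```

```bash
python3 - <<'E'
from h import *
s=read_state(); print(s['time_s'],s['position'].round(3),s['tcp_rot'].round(3),s['joint_positions'].round(1))
save('wrist','w1');c=camera_params('wrist');print(c)
E
```

```text
0.1 [ 0.15  -0.606  0.212] [[ 0.971  0.24  -0.   ]
 [ 0.24  -0.971  0.002]
 [ 0.    -0.002 -1.   ]] [-86.3  30.3  82.1  -0.   67.7 -10.2]
{'fx': 298.39803845407823, 'fy': 298.39803845407823, 'cx': 323.5283163369536, 'cy': 204.53866166060774, 'xyz': array([ 0.21561486, -0.58948348,  0.38366486]), 'orientation': array([[ 0.24071076,  0.94014586,  0.24121377],
       [-0.970596  ,  0.23349498,  0.05851062],
       [-0.00131369, -0.24820526,  0.96870657]])}
```

View pics/w1.png

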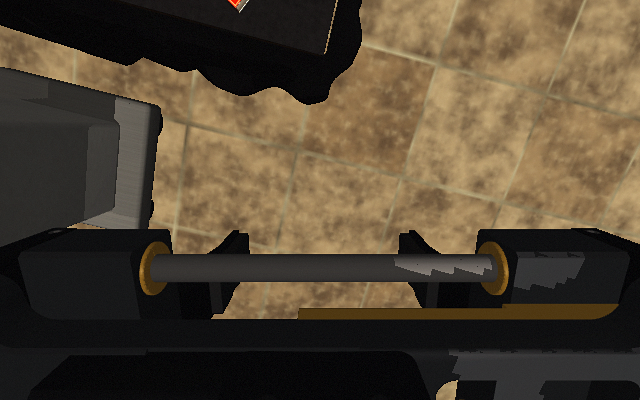

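The move call was refused; rows probably need all their fields. The wrist picture shows only the floor beside the table, with the jaws at rows 230–320.

Call:
apply_moves(rows=[{"x":0,"y":0,"z":-60,"rx":0,"ry":0,"rz":0,"claw":0},{"x":0,"y":0,"z":-120,"rx":0,"ry":0,"rz":0,"claw":0},{"x":0,"y":0,"z":-180,"rx":0,"ry":0,"rz":0,"claw":0},{"x":0,"y":0,"z":-240,"rx":0,"ry":0,"rz":0,"claw":0},{"x":50,"y":-40,"z":-240,"rx":0,"ry":0,"rz":0,"claw":0},{"x":90,"y":-75,"z":-240,"rx":0,"ry":0,"rz":0,"claw":0},{"x":130,"y":-105,"z":-240,"rx":0,"ry":0,"rz":0,"claw":0},{"x":175,"y":-135,"z":-240,"rx":0,"ry":0,"rz":0,"claw":0},{"x":215,"y":-170,"z":-240,"rx":0,"ry":0,"rz":0,"claw":0},{"x":256,"y":-201,"z":-240,"rx":0,"ry":0,"rz":0,"claw":0}])

```text
time_s: 1.4
position: [0.3511, -0.3482, 0.4525]
tcp_rot: [[0.971, 0.24, -0.0], [0.24, -0.971, 0.0], [0.0, -0.001, -1.0]]
force: [0.4, -0.5, -0.4]
opening: 1.001
grasp_force: 0.0
```

```bash
python3 - <<'E'
from h import *
save('wrist','w2');a=np.load('pics/w2.npz')
h=cv2.cvtColor(a['p'],cv2.COLOR_RGB2HSV)
m=((h[...,0]<14)|(h[...,0]>174))&(h[...,1]>110)&(h[...,2]>80)
n,l,st,c=cv2.connectedComponentsWithStats(m.astype(np.uint8))
for i in range(1,n):
    if st[i,4]>300: 
        k=max(cv2.findContours((l==i).astype(np.uint8),0,1)[0],key=len)
        W=np.array([onz(a,*p[0],.013)[:2] for p in k],np.float32)
        print(st[i],c[i].round(),cv2.minEnclosingCircle(W),W.min(0),W.max(0))
E
```

```text
[441   0  34  22 527] [456.   9.] ((0.6827372312545776, -0.5075022578239441), 0.032156720757484436) [ 0.65994334 -0.53109807] [ 0.7044368  -0.47704533]
[540   0  65  15 414] [575.   6.] ((0.7409738302230835, -0.7050511837005615), 0.05957669019699097) [ 0.73272866 -0.76405185] [ 0.748868  -0.6460505]
[ 256   61   62   66 3115] [286.  93.] ((0.4647742211818695, -0.2376013845205307), 0.060128290206193924) [ 0.40516263 -0.29716757] [ 0.52461076 -0.17857566]
[ 113   99   55   39 1257] [143. 120.] ((0.34471040964126587, 0.03149758279323578), 0.056420475244522095) [ 0.3102723  -0.02313574] [0.38847584 0.08613091]
[369 119  49  50 858] [388. 142.] ((0.42589154839515686, -0.4662080705165863), 0.04983924329280853) [ 0.37732568 -0.51359046] [ 0.47506803 -0.41641057]
[356 162  31  31 410] [371. 177.] ((0.3502327799797058, -0.44186508655548096), 0.03273601457476616) [ 0.3216653  -0.47444755] [ 0.3785323  -0.41146433]
```

View pics/w2.png

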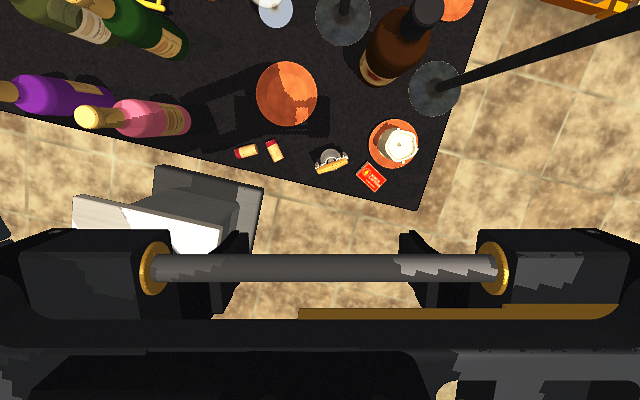

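Call:
apply_moves(rows=[{"x":28,"y":-52,"z":0,"rx":0,"ry":0,"rz":0,"claw":0},{"x":55,"y":-104,"z":0,"rx":0,"ry":0,"rz":0,"claw":0},{"x":82,"y":-156,"z":0,"rx":0,"ry":0,"rz":0,"claw":0},{"x":110,"y":-208,"z":0,"rx":0,"ry":0,"rz":0,"claw":0},{"x":138,"y":-260,"z":0,"rx":0,"ry":0,"rz":0,"claw":0},{"x":166,"y":-312,"z":0,"rx":0,"ry":0,"rz":0,"claw":0},{"x":193,"y":-364,"z":0,"rx":0,"ry":0,"rz":0,"claw":0},{"x":193,"y":-364,"z":0,"rx":0,"ry":0,"rz":0,"claw":0}])

```text
time_s: 2.45
position: [0.4501, 0.0533, 0.4524]
tcp_rot: [[0.969, 0.248, -0.001], [0.248, -0.969, 0.001], [-0.0, -0.001, -1.0]]
force: [-0.2, -0.4, -0.2]
opening: 0.996
grasp_force: 0.0
```

```bash
python3 - <<'E'
from h import *
save('wrist','w3');save('top','top1');save('side','side1')
E
```

```text
(no output)
```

View pics/w3.png

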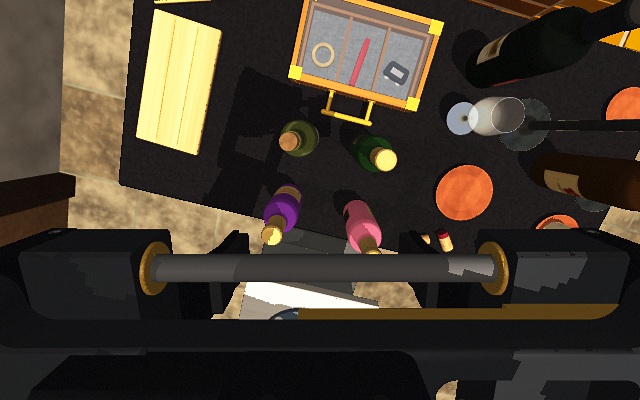

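The saucer is confirmed at (0.465,-0.238) with radius 60 mm. w3 shows the cork top at about (289,142), the sealed capsule at (385,160), the board at (136–221, 10–156) and the handle bar from (322,118) to (370,125).

```bash
python3 - <<'E'
from h import *
a=np.load('pics/w3.npz');t=np.load('pics/top1.npz');s=np.load('pics/side1.npz')
h=cv2.cvtColor(a['p'],cv2.COLOR_RGB2HSV)
def comp(m,x0,y0,x1,y1):
    M=np.zeros(m.shape,np.uint8);M[y0:y1,x0:x1]=m[y0:y1,x0:x1]
    n,l,st,c=cv2.connectedComponentsWithStats(M);i=1+np.argmax(st[1:,4]);return (l==i).astype(np.uint8),st[i],c[i]
# board
m,st,c=comp((h[...,2]>150)&(h[...,1]<140)&(h[...,1]>30),130,13,230,170)
k=max(cv2.findContours(m,0,1)[0],key=len);R=cv2.minAreaRect(np.array([onz(a,*p[0],.014)[:2] for p in k],np.float32));print('board',R,st)
# caps via depth
for nm,(u,v),z in(('cork',(289,142),.268),('sealed',(385,160),.241)):
    w=a['d'][v-14:v+15,u-14:u+15];
    P=np.array([pt(a,a['d'],U,V) for V in range(v-16,v+17) for U in range(u-16,u+17)]);Q=P[P[:,2]>z-.006]
    print(nm,onz(a,u,v,z).round(4),Q.mean(0).round(4),Q.min(0).round(3),Q.max(0).round(3),len(Q))
# handle gold
for n,z0 in(('w',0),):
    P=np.array([pt(a,a['d'],U,V) for V in range(85,135) for U in range(305,385) if 15<h[V,U,0]<35 and h[V,U,1]>120 and h[V,U,2]>90])
    Q=P[(P[:,2]>.025)&(P[:,2]<.05)];print('handle',len(Q),Q.mean(0),Q.min(0),Q.max(0))
    np.save('pics/hd.npy',Q)
# case corners outline orange
m,st,c=comp((h[...,0]>8)&(h[...,0]<30)&(h[...,1]>130)&(h[...,2]>80),280,0,450,112)
print(st)
M=((h[...,2]<75)&(h[...,1]<80)).astype(np.uint8)
# cutter
m,st,c=comp((h[...,2]<60),380,50,412,90);print('cut',st,c,onz(a,*c,.025))
P=t
for u,v in((278,183),(314,184)): print(pt(t,t['d'],u,v).round(3))
E
python3 - <<'E'
import sys;sys.path.insert(0,'.')
import cv2,numpy as np
a=np.load('pics/w3.npz')
cv2.imwrite('pics/w3c.png',cv2.resize(a['p'][0:190,280:450],None,fx=3.15,fy=3.15,interpolation=cv2.INTER_CUBIC)[:,:,::-1])
E
```

```text
board ((0.5221397876739502, 0.36062169075012207), (0.12154008448123932, 0.2363358587026596), 87.10044860839844) [ 136   13   85  142 8156]
cork [0.4899 0.1035 0.268 ] [0.4911 0.104  0.275 ] [0.479 0.068 0.262] [0.515 0.116 0.624] 297
sealed [ 0.496  -0.0175  0.241 ] [ 0.4967 -0.0173  0.2436] [ 0.482 -0.033  0.236] [0.515 0.068 0.624] 399
handle 455 [0.55415606 0.03156608 0.04000031] [ 0.53986231 -0.01734837  0.03439352] [0.58466881 0.08067313 0.04603039]
[ 288    0  157  112 3053]Traceback (most recent call last):
  File "<stdin>", line 25, in <module>
  File "<stdin>", line 6, in comp
    return _wrapfunc(a, 'argmax', axis=axis, out=out, **kwds)
    return bound(*args, **kwds)
ValueError: attempt to get argmax of an empty sequence
```

View pics/w3c.png

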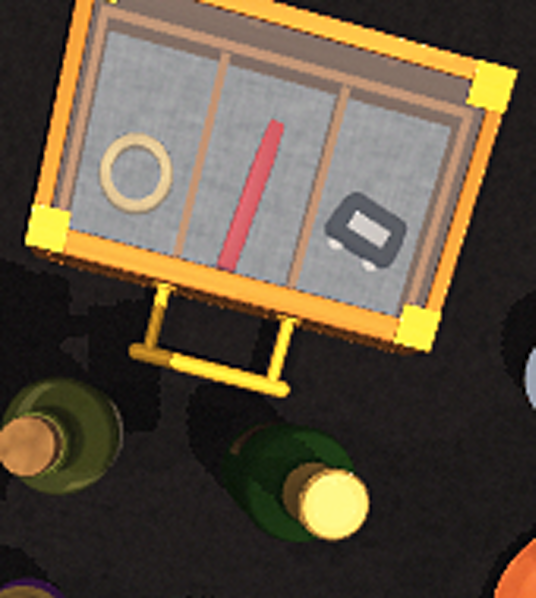

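```bash
cat >> h.py <<'E'
from scipy.spatial.transform import Rotation as R
def go(*targets):
    s=read_state();p,M=s['position'],s['tcp_rot']
    print('t',round(s['time_s'],2),'p',p.round(4),'yaw',np.degrees(np.arctan2(M[1,0],M[0,0])).round(2),'open',round(s['opening'],3),'gf',round(s['grasp_force'],1))
    for x,y,z,*yaw in targets:
        d=M.T@(np.array([x,y,z])-p)*1000
        yw=yaw[0] if yaw else np.degrees(np.arctan2(M[1,0],M[0,0]))
        c,q=np.cos(np.radians(yw)),np.sin(np.radians(yw))
        T=np.array([[c,q,0],[q,-c,0],[0,0,-1.]])
        print('  to',(x,y,z),'shift',d.round(1),'turn',(np.degrees(R.from_matrix(M.T@T).as_rotvec())/6).round(2))
E
python3 - <<'E'
from h import *
a=np.load('pics/w3.npz')
f=lambda u,v:(u/3.15+280,v/3.15)
e1=onz(a,*f(135,350),.040);e2=onz(a,*f(285,390),.040);d=e1-e2;print('bar',e1,e2,(e1+e2)/2,np.linalg.norm(d),'case yaw',np.degrees(np.arctan2(-d[0],d[1])))
for nm,p in zip(('FL','FR','BR'),((50,228),(418,330),(492,88))): print(nm,onz(a,*f(*p),.054).round(4))
P=[onz(a,*f(*p),.028) for p in((350,195),(405,225),(385,268),(325,238))];print(np.round(P,4),np.mean(P,0))
print('purple,pink top',onz(a,270,236,.241),onz(a,372,255,.241))
go((.490,.1035,.30,0),(.490,.1035,.233,0))
E
```

```text
bar [0.54426083 0.07680771 0.04      ] [ 0.54408947 -0.01602469  0.04      ] [0.54417515 0.03039151 0.04      ] 0.09283255000861969 case yaw -0.10575893286104757
FL [0.5954 0.139  0.054 ]
FR [ 0.5943 -0.0789  0.054 ]
BR [ 0.7231 -0.0782  0.054 ]
[[ 0.6593 -0.0234  0.028 ]
 [ 0.6518 -0.0596  0.028 ]
 [ 0.6263 -0.0555  0.028 ]
 [ 0.6334 -0.0161  0.028 ]] [ 0.64271168 -0.03866534  0.028     ]
purple,pink top [0.35906005 0.10398787 0.241     ] [ 0.36628414 -0.03868642  0.241     ]
t 2.6 p [0.45   0.0491 0.4525] yaw 13.9 open 1.003 gf 0.0
  to (0.49, 0.1035, 0.3) shift [ 52.  -43.2 152.4] turn [0.   0.01 2.32]
  to (0.49, 0.1035, 0.233) shift [ 52.1 -43.3 219.4] turn [0.   0.01 2.32]
```

Call:
apply_moves(rows=[{"x":18,"y":-15,"z":50,"rx":0,"ry":0,"rz":0.8,"claw":0},{"x":36,"y":-30,"z":95,"rx":0,"ry":0,"rz":1.6,"claw":0},{"x":52,"y":-43,"z":130,"rx":0,"ry":0,"rz":2.32,"claw":0},{"x":52,"y":-43,"z":130,"rx":0,"ry":0,"rz":2.32,"claw":0},{"x":52,"y":-43,"z":130,"rx":0,"ry":0,"rz":2.32,"claw":0}])

```text
time_s: 3.22
position: [0.4911, 0.1024, 0.3239]
tcp_rot: [[1.0, -0.001, 0.001], [-0.001, -1.0, -0.001], [0.001, 0.001, -1.0]]
force: [-0.6, -0.8, 1.3]
opening: 0.999
grasp_force: 0.0
```

```bash
python3 - <<'E'
from h import *
go((.490,.1035,.233,0))
save('wrist','w4')
E
```

```text
t 3.23 p [0.4911 0.1024 0.3239] yaw -0.07 open 0.999 gf 0.0
  to (0.49, 0.1035, 0.233) shift [-1.2 -1.2 90.9] turn [ 0.01 -0.01 -0.01]
```

View pics/w4.png

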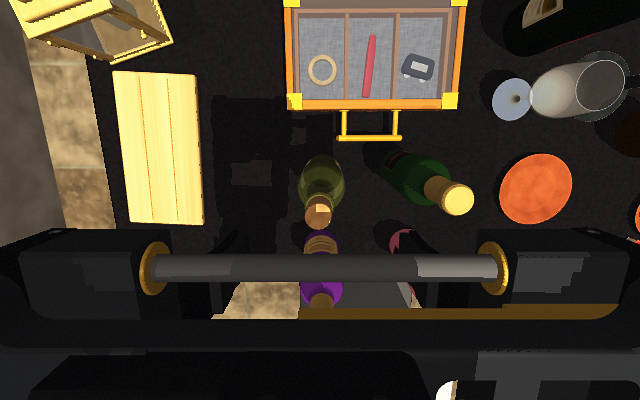

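The cork at (319,211) lies between the fingers, and the whole board is visible (corners about (113,71), (195,74), (204,224), (133,218)). Now I descend and grip.

Call:
apply_moves(rows=[{"x":-1,"y":-1,"z":30,"rx":0,"ry":0,"rz":0,"claw":0},{"x":-1,"y":-1,"z":60,"rx":0,"ry":0,"rz":0,"claw":0},{"x":-1,"y":-1,"z":91,"rx":0,"ry":0,"rz":0,"claw":0},{"x":-1,"y":-1,"z":91,"rx":0,"ry":0,"rz":0,"claw":100},{"x":-1,"y":-1,"z":91,"rx":0,"ry":0,"rz":0,"claw":255},{"x":-1,"y":-1,"z":91,"rx":0,"ry":0,"rz":0,"claw":255},{"x":-1,"y":-1,"z":91,"rx":0,"ry":0,"rz":0,"claw":255},{"x":-1,"y":-1,"z":91,"rx":0,"ry":0,"rz":0,"claw":255},{"x":-1,"y":-1,"z":91,"rx":0,"ry":0,"rz":0,"claw":255}])

```text
time_s: 4.4
position: [0.4894, 0.105, 0.2319]
tcp_rot: [[1.0, -0.0, 0.0], [-0.0, -1.0, 0.0], [0.0, -0.0, -1.0]]
force: [-0.2, -0.2, 0.8]
opening: 0.401
grasp_force: 0.0
```

```bash
python3 - <<'E'
from h import *
a=np.load('pics/w4.npz')
print([onz(a,*p,.014)[:2].round(3) for p in((113,71),(195,74),(204,224),(133,218))],'cork',onz(a,319,211,.268),'sealed',onz(a,458,198,.241))
print('saucer',onz(a,536,188,.013))
go((.49,.1035,.29),(.575,.36,.29),(.575,.36,.249))
E
```

```text
[array([0.643, 0.418]), array([0.638, 0.296]), array([0.402, 0.306]), array([0.413, 0.424])] cork [0.49499513 0.10663686 0.268     ] sealed [ 0.49922206 -0.01504063  0.241     ]
saucer [ 0.46339089 -0.24730312  0.013     ]
t 4.4 p [0.4894 0.105  0.2319] yaw -0.0 open 0.401 gf 0.0
  to (0.49, 0.1035, 0.29) shift [  0.6   1.5 -58.1] turn [-0. -0.  0.]
  to (0.575, 0.36, 0.29) shift [  85.6 -255.   -58.1] turn [-0. -0.  0.]
  to (0.575, 0.36, 0.249) shift [  85.6 -255.   -17.1] turn [-0. -0.  0.]
```

Call:
apply_moves(rows=[{"x":0,"y":0,"z":0,"rx":0,"ry":0,"rz":0,"claw":255},{"x":0,"y":0,"z":0,"rx":0,"ry":0,"rz":0,"claw":255},{"x":0,"y":0,"z":0,"rx":0,"ry":0,"rz":0,"claw":255},{"x":0,"y":0,"z":0,"rx":0,"ry":0,"rz":0,"claw":255}])

```text
time_s: 4.9
position: [0.4894, 0.105, 0.2317]
tcp_rot: [[1.0, -0.0, -0.0], [-0.0, -1.0, -0.0], [-0.0, 0.0, -1.0]]
force: [0.0, -0.2, -0.0]
opening: 0.021
grasp_force: 0.0
```

```bash
python3 - <<'E'
from h import *
save('wrist','w5');save('top','top2');save('side','side2')
a=np.load('pics/w5.npz')['p'];b=np.load('pics/side2.npz')['p'];
c=np.hstack([cv2.resize(a[100:320,200:480],(420,330)),cv2.resize(b[60:220,240:420],(371,330))])
cv2.imwrite('pics/c5.png',c[:,:,::-1])
E
```

```text
(no output)
```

View pics/c5.png

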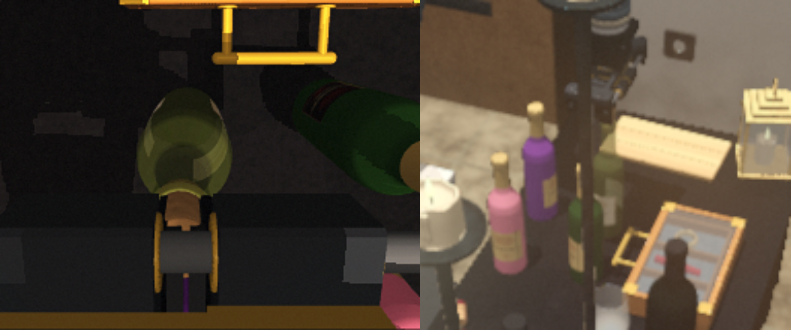

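```bash
python3 - <<'E'
from h import *
print(read_state()['position'].round(4))
V,U=np.mgrid[0:400,0:640]
for n in('top0','top1','side1','top2','side2','w2','w3','w4','w5'):
    a=np.load(f'pics/{n}.npz')
    r=np.stack([(U-a['cx'])/a['fx'],-(V-a['cy'])/a['fy'],-np.ones(U.shape)],-1)
    P=(r*a['d'][...,None])@a['orientation'].T+a['xyz']
    P=P[a['d']>0]
    for nm,(x,y) in(('cork',(.49,.104)),('seal',(.4965,-.0175))):
        out=[]
        for z0,z1,rr in((.04,.14,.05),(.19,.238,.03),(.245,.28,.03)):
            Q=P[(P[:,2]>z0)&(P[:,2]<z1)&(np.hypot(P[:,0]-x,P[:,1]-y)<rr)]
            if len(Q)>15:
                f=np.linalg.lstsq(np.c_[2*Q[:,:2],np.ones(len(Q))],(Q[:,:2]**2).sum(1),rcond=None)[0];out.append((len(Q),f[:2].round(4).tolist(),np.sqrt(max(f[2]+f[0]**2+f[1]**2,0)).round(3).item()))
            else: out.append(len(Q))
        print(n,nm,out)
E
```

```text
[0.4894 0.105  0.2317]
top0 cork [(181, [0.4865, 0.1049], 0.028), (50, [0.4869, 0.108], 0.011), (51, [0.4874, 0.1092], 0.009)]
top0 seal [(174, [0.4941, -0.0193], 0.028), (62, [0.4925, -0.0184], 0.011), 4]
top1 cork [(173, [0.4866, 0.1044], 0.028), (55, [0.4851, 0.1046], 0.01), (44, [0.487, 0.1057], 0.009)]
top1 seal [(176, [0.494, -0.019], 0.028), (61, [0.4933, -0.0177], 0.012), 1]
side1 cork [(251, [0.4911, 0.099], 0.023), (78, [0.489, 0.103], 0.01), (57, [0.4885, 0.1062], 0.011)]
side1 seal [(247, [0.4964, -0.0169], 0.031), (17, [0.4848, -0.0316], 0.007), 0]
top2 cork [(179, [0.4863, 0.1046], 0.028), (45, [0.4867, 0.1069], 0.011), (19, [0.4812, 0.1064], 0.008)]
top2 seal [(174, [0.4944, -0.0189], 0.029), (65, [0.4927, -0.0175], 0.011), 3]
side2 cork [(253, [0.4915, 0.1005], 0.024), (82, [0.4895, 0.105], 0.01), (29, [0.4862, 0.1068], 0.013)]
side2 seal [(244, [0.4958, -0.0154], 0.032), (17, [0.4881, -0.0253], 0.006), 0]
w2 cork [(1489, [0.4911, 0.1118], 0.028), 0, 0]
w2 seal [(1339, [0.4999, -0.0094], 0.03), (459, [0.4978, -0.011], 0.012), 0]
w3 cork [(48, [0.4899, 0.1022], 0.029), (78, [0.4901, 0.1048], 0.013), (311, [0.4906, 0.1045], 0.008)]
w3 seal [(186, [0.5041, -0.0226], 0.031), (131, [0.4962, -0.0192], 0.014), 0]
w4 cork [(243, [0.4897, 0.1057], 0.03), (253, [0.4902, 0.1072], 0.013), (724, [0.4917, 0.1075], 0.008)]
w4 seal [(750, [0.5008, -0.0156], 0.027), (558, [0.497, -0.0163], 0.013), 0]
w5 cork [(513, [0.4893, 0.1059], 0.03), (682, [0.4908, 0.1076], 0.012), (731, [0.492, 0.1059], 0.01)]
w5 seal [(1662, [0.4995, -0.0162], 0.027), (1814, [0.4967, -0.0161], 0.013), 0]
```

```bash
python3 - <<'E'
from h import *
V,U=np.mgrid[0:400,0:640]
for n in('w4','w5'):
    a=np.load(f'pics/{n}.npz')
    r=np.stack([(U-a['cx'])/a['fx'],-(V-a['cy'])/a['fy'],-np.ones(U.shape)],-1)
    P=(r*a['d'][...,None])@a['orientation'].T+a['xyz']
    for v in range(215,330,8): print(n,v,[ (u,*(P[v,u]*1000).round().astype(int).tolist()) for u in((150,225,240,321,412) if n=='w4' else (300,310,321,332,342))])
E
```

```text
w4 215 [(150, 418, 395, 14), (225, 414, 274, -1), (240, 414, 248, -1), (321, 492, 105, 268), (412, 413, -50, -1)]
w4 223 [(150, 399, 406, -1), (225, 399, 275, 0), (240, 400, 248, 1), (321, 485, 105, 267), (412, 399, -52, -1)]
w4 231 [(150, 528, 155, 411), (225, 384, 276, -1), (240, 385, 249, 0), (321, 390, 107, 15), (412, 502, 53, 336)]
w4 239 [(150, 528, 152, 418), (225, 502, 155, 349), (240, 501, 148, 345), (321, 389, 107, 52), (412, 500, 55, 345)]
w4 247 [(150, 527, 151, 419), (225, 502, 152, 358), (240, 499, 146, 351), (321, 389, 107, 85), (412, 501, 59, 356)]
w4 255 [(150, 525, 151, 420), (225, 523, 131, 418), (240, 523, 127, 417), (321, 524, 104, 419), (412, 523, 78, 418)]
w4 263 [(150, 522, 151, 421), (225, 522, 130, 420), (240, 523, 126, 421), (321, 523, 104, 421), (412, 522, 79, 421)]
w4 271 [(150, 520, 151, 421), (225, 521, 130, 422), (240, 520, 126, 421), (321, 520, 104, 422), (412, 520, 79, 421)]
w4 279 [(150, 518, 151, 421), (225, 518, 130, 422), (240, 518, 126, 422), (321, 518, 104, 422), (412, 518, 79, 421)]
w4 287 [(150, 516, 151, 422), (225, 490, 147, 377), (240, 19,
[... 1718 characters left out ...]
[(300, 517, 112, 334), (310, 493, 111, 292), (321, 492, 107, 291), (332, 492, 102, 291), (342, 515, 101, 331)]
w5 295 [(300, 515, 112, 335), (310, 490, 111, 294), (321, 488, 107, 290), (332, 488, 102, 290), (342, 508, 100, 322)]
w5 303 [(300, 513, 112, 335), (310, 487, 111, 294), (321, 484, 107, 290), (332, 485, 102, 291), (342, 505, 100, 323)]
w5 311 [(300, 513, 111, 338), (310, 513, 109, 338), (321, 513, 106, 339), (332, 513, 103, 338), (342, 513, 101, 338)]
w5 319 [(300, 515, 111, 344), (310, 514, 109, 344), (321, 514, 106, 343), (332, 515, 104, 344), (342, 515, 101, 345)]
w5 327 [(300, 514, 111, 346), (310, 515, 108, 347), (321, 514, 106, 346), (332, 515, 104, 347), (342, 515, 102, 347)]
```

```bash
python3 - <<'E'
from h import *
V,U=np.mgrid[0:400,0:640]
for n,zt in(('w1',.212),('w2',.4525),('w4',.324),('w5',.232)):
    a=np.load(f'pics/{n}.npz')
    d=a['d']
    r=np.stack([(U-a['cx'])/a['fx'],-(V-a['cy'])/a['fy'],-np.ones(U.shape)],-1)
    C=(r*d[...,None])  # camera frame
    m=(d>0)&(d<.2)
    ca=np.degrees(np.arccos(a['orientation'][2,2]));P=C@a['orientation'].T+a['xyz'];z=P[...,2]-zt
    print(n,'near',m.sum(),'lowest z rel tcp',np.sort(z[m])[:200:40].round(3))
    for lo in np.arange(-.03,.1,.01):
        k=m&(z>=lo)&(z<lo+.01)
        if k.any(): print('  %.2f'%lo,k.sum(),'u',U[k].min(),U[k].max(),'v',V[k].min(),V[k].max())
E
```

```text
w1 near 92910 lowest z rel tcp [0.009 0.01  0.012 0.013 0.014]
  0.00 30 u 233 411 v 230 253
  0.01 397 u 227 420 v 230 253
  0.02 390 u 221 426 v 236 253
  0.03 449 u 211 437 v 243 289
  0.04 229 u 207 440 v 251 301
  0.05 1113 u 207 440 v 282 317
  0.06 751 u 177 470 v 282 318
  0.07 912 u 177 470 v 282 318
  0.08 3402 u 31 620 v 228 399
  0.09 16125 u 0 639 v 233 399
w2 near 92986 lowest z rel tcp [-0.054 -0.052 -0.05   0.011  0.012]
  0.00 9 u 236 399 v 230 252
  0.01 386 u 228 419 v 230 253
  0.02 404 u 221 426 v 236 253
  0.03 456 u 212 437 v 242 289
  0.04 235 u 207 440 v 250 301
  0.05 1066 u 207 440 v 282 316
  0.06 746 u 177 470 v 282 318
  0.07 927 u 177 470 v 282 318
  0.08 3134 u 32 618 v 228 399
  0.09 15905 u 0 639 v 233 399
w4 near 92922 lowest z rel tcp [0.009 0.011 0.012 0.013 0.014]
  0.00 14 u 233 414 v 230 253
  0.01 388 u 227 420 v 230 253
  0.02 391 u 222 425 v 235 253
  0.03 457 u 212 437 v 243 289
  0.04 239 u 207 440 v 250 300
  0.05 1057 u 208 439 v 282 316
  0.06 765 u 178 467 v 282 318
  0.07 919 u 177 470 v 282 318
  0.08 3156 u 29 614 v 228 399
  0.09 15904 u 0 639 v 233 399
w5 near 94245 lowest z rel tcp [-0.022 -0.02  -0.019 -0.018 -0.017]
  -0.03 50 u 307 512 v 201 218
  -0.02 435 u 304 517 v 202 236
  -0.01 486 u 301 534 v 205 247
  0.00 2316 u 302 556 v 208 253
  0.01 217 u 306 549 v 229 251
  0.02 241 u 306 341 v 234 246
  0.03 336 u 308 339 v 241 285
  0.04 7 u 309 338 v 252 253
  0.05 572 u 310 337 v 282 307
  0.06 97 u 308 339 v 282 307
  0.07 225 u 76 570 v 229 399
  0.08 5583 u 21 621 v 228 399
  0.09 18088 u 0 639 v 234 399
```

```bash
python3 - <<'E'
from h import *
V,U=np.mgrid[0:400,0:640]
for n in('side2','top2'):
    a=np.load(f'pics/{n}.npz')
    d=a['d']
    r=np.stack([(U-a['cx'])/a['fx'],-(V-a['cy'])/a['fy'],-np.ones(U.shape)],-1)
    P=(r*d[...,None])@a['orientation'].T+a['xyz']
    m=(d>0)&(np.hypot(P[...,0]-.49,P[...,1]-.105)<.12)&(P[...,2]>.19)
    for lo in np.arange(.19,.42,.01):
        k=m&(P[...,2]>=lo)&(P[...,2]<lo+.01)
        if k.any(): print(n,'%.2f'%lo,k.sum(),'x',P[k][:,0].min().round(3),P[k][:,0].max().round(3),'y',P[k][:,1].min().round(3),P[k][:,1].max().round(3),'rgb',a['p'][k].mean(0).astype(int),'uv',U[k].mean().astype(int),V[k].mean().astype(int))
E
python3 - <<'E'
import cv2,numpy as np
a=np.load('pics/side2.npz')['p'];b=np.load('pics/w5.npz')['p']
c=np.hstack([cv2.resize(a[60:160,290:390],(400,400),interpolation=cv2.INTER_CUBIC),cv2.resize(b[190:320,260:390],(400,400),interpolation=cv2.INTER_CUBIC)])
cv2.imwrite('pics/c6.png',np.clip(c[:,:,::-1]*1.6,0,255))
E
```

```text
side2 0.19 18 x 0.477 0.501 y 0.093 0.111 rgb [166 144  95] uv 330 130
side2 0.20 18 x 0.477 0.501 y 0.093 0.109 rgb [156 136  91] uv 330 128
side2 0.21 18 x 0.477 0.502 y 0.093 0.111 rgb [142 126  84] uv 330 126
side2 0.22 15 x 0.48 0.502 y 0.093 0.108 rgb [120 104  68] uv 330 124
side2 0.23 21 x 0.371 0.503 y 0.094 0.108 rgb [116 100  64] uv 327 120
side2 0.24 21 x 0.37 0.5 y 0.093 0.115 rgb [107  89  60] uv 327 118
side2 0.25 11 x 0.479 0.5 y 0.093 0.109 rgb [82 63 46] uv 330 117
side2 0.26 6 x 0.497 0.499 y 0.101 0.118 rgb [100  78  56] uv 333 113
side2 0.27 4 x 0.496 0.499 y 0.1 0.11 rgb [83 66 49] uv 333 111
side2 0.28 1 x 0.499 0.499 y 0.11 0.11 rgb [92 82 72] uv 334 109
side2 0.31 26 x 0.453 0.524 y 0.015 0.187 rgb [73 58 43] uv 330 107
side2 0.32 76 x 0.453 0.527 y 0.015 0.191 rgb [78 64 50] uv 331 105
side2 0.33 158 x 0.452 0.527 y 0.012 0.194 rgb [83 71 57] uv 335 98
side2 0.34 84 x 0.453 0.525 y 0.008 0.19 rgb [74 62 49] uv 330 99
side2 0.35 237 x 0.451 0.525 y 0.006 0.203 rgb [82 73 65] uv 330 96
side2 0.36 68 x 0.466 0.525 y 0.012 0.177 rgb [65 54 44] uv 332 90
side2 0.
[... 1036 characters left out ...]
 0.11 rgb [81 71 65] uv 275 177
top2 0.30 1 x 0.476 0.476 y 0.112 0.112 rgb [110 100  93] uv 274 178
top2 0.31 15 x 0.45 0.514 y 0.02 0.11 rgb [114  95  82] uv 285 180
top2 0.32 54 x 0.449 0.516 y 0.019 0.12 rgb [118 102  91] uv 284 178
top2 0.33 99 x 0.448 0.512 y 0.019 0.113 rgb [106  95  87] uv 283 176
top2 0.34 74 x 0.45 0.519 y 0.01 0.093 rgb [100  86  80] uv 292 172
top2 0.35 227 x 0.448 0.525 y 0.01 0.099 rgb [105  95  94] uv 297 169
top2 0.36 5 x 0.446 0.516 y 0.017 0.032 rgb [101  93  92] uv 299 170
top2 0.41 1 x 0.488 0.488 y 0.068 0.068 rgb [128 122 121] uv 285 159[ WARN:0@0.086] global loadsave.cpp:1063 imwrite_ Unsupported depth image for selected encoder is fallbacked to CV_8U.
```

View pics/c6.png

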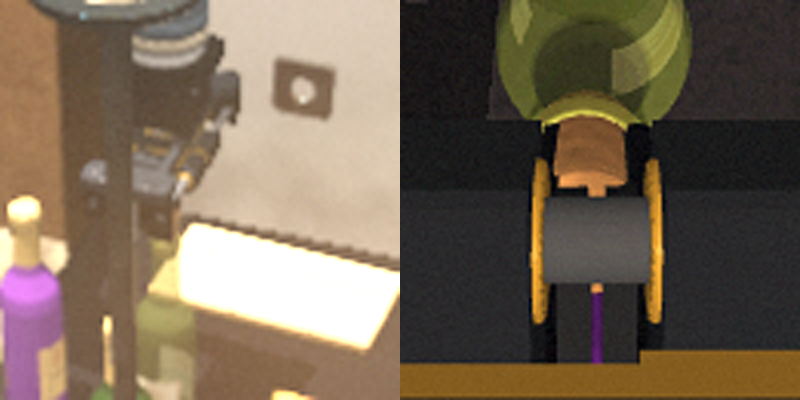

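The cameras agree that the gripper sits about 35 mm higher than the stated tip geometry: the body begins at z≈0.31 with the TCP at 0.232, so the jaws closed at the cork. I reopen, go 30 mm lower in steps while watching the force, and grip again.

Call:
apply_moves(rows=[{"x":0,"y":0,"z":0,"rx":0,"ry":0,"rz":0,"claw":0},{"x":0,"y":0,"z":0,"rx":0,"ry":0,"rz":0,"claw":0},{"x":0,"y":0,"z":0,"rx":0,"ry":0,"rz":0,"claw":0},{"x":0,"y":0,"z":0,"rx":0,"ry":0,"rz":0,"claw":0},{"x":0,"y":0,"z":0,"rx":0,"ry":0,"rz":0,"claw":0},{"x":0,"y":0,"z":0,"rx":0,"ry":0,"rz":0,"claw":0},{"x":0,"y":0,"z":0,"rx":0,"ry":0,"rz":0,"claw":0},{"x":0,"y":0,"z":0,"rx":0,"ry":0,"rz":0,"claw":0}])

```text
time_s: 6.05
position: [0.4894, 0.105, 0.2317]
tcp_rot: [[1.0, -0.0, -0.0], [-0.0, -1.0, -0.0], [-0.0, 0.0, -1.0]]
force: [0.7, -0.5, 0.5]
opening: 0.833
grasp_force: 0.0
```

```bash
python3 - <<'E'
from h import *
s=read_state();print(s['opening'])
save('wrist','w7');save('side','side3')
V,U=np.mgrid[0:400,0:640]
a=np.load('pics/w7.npz');b=np.load('pics/side3.npz')
def cloud(a):
    r=np.stack([(U-a['cx'])/a['fx'],-(V-a['cy'])/a['fy'],-np.ones(U.shape)],-1);return (r*a['d'][...,None])@a['orientation'].T+a['xyz']
P=cloud(a);m=(a['d']>0)&(P[...,2]>.18)&(P[...,2]<.30)&(abs(P[...,0]-.49)<.025)
for lo in np.arange(.18,.30,.01):
    k=m&(P[...,2]>=lo)&(P[...,2]<lo+.01);y=np.sort(P[k][:,1])
    if len(y): print('%.2f'%lo,len(y),np.histogram(y,bins=[.03,.045,.06,.09,.12,.145,.155,.17])[0])
c=np.hstack([cv2.resize(b['p'][60:160,290:390],(400,400),interpolation=cv2.INTER_CUBIC),cv2.resize(a['p'][170:320,200:440],(400,250),interpolation=cv2.INTER_CUBIC)[:, :].repeat(1,0) if 0 else cv2.resize(a['p'][120:320,200:440],(400,400),interpolation=cv2.INTER_CUBIC)])
cv2.imwrite('pics/c7.png',np.clip(c[:,:,::-1].astype(float)*1.6,0,255).astype(np.uint8))
E
```

```text
0.8327369550188815
0.18 462 [  0   0   0 174   5   0   0]
0.19 419 [  0   0   0 116   0   0   0]
0.20 421 [  0   0   0 126   0   0   0]
0.21 457 [  0   0   0 145   0   0   0]
0.22 328 [ 0  0  0 82  2  0  0]
0.23 1163 [  0   0   0 449  30   0   0]
0.24 781 [  0   0 160 210  94  66   0]
0.25 620 [  0   0 187 251  97  85   0]
0.26 909 [  0   2 209 483  99 116   0]
0.27 222 [  0  11 100   0  60  51   0]
0.28 521 [  0   0 237   0 240  44   0]
0.29 1041 [  0   0 461   0 179 401   0]
```

View pics/c7.png

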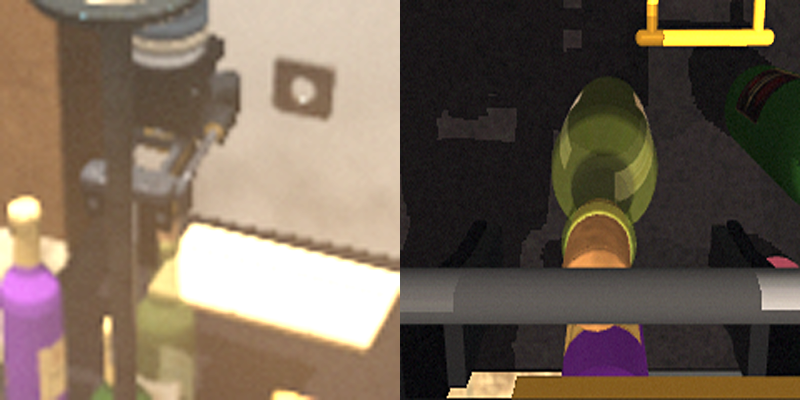

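The fingertips are really at about TCP z + 9 mm (down to 0.24), so the real offset is 34 mm. I go down 38 mm more so the pads take the glass neck. The body stays at about 0.274, above the cork.

Call:
apply_moves(rows=[{"x":0,"y":0,"z":10,"rx":0,"ry":0,"rz":0,"claw":60},{"x":0,"y":0,"z":20,"rx":0,"ry":0,"rz":0,"claw":60},{"x":0,"y":0,"z":30,"rx":0,"ry":0,"rz":0,"claw":60},{"x":0,"y":0,"z":37,"rx":0,"ry":0,"rz":0,"claw":60},{"x":0,"y":0,"z":37,"rx":0,"ry":0,"rz":0,"claw":255},{"x":0,"y":0,"z":37,"rx":0,"ry":0,"rz":0,"claw":255},{"x":0,"y":0,"z":37,"rx":0,"ry":0,"rz":0,"claw":255},{"x":0,"y":0,"z":37,"rx":0,"ry":0,"rz":0,"claw":255},{"x":0,"y":0,"z":37,"rx":0,"ry":0,"rz":0,"claw":255},{"x":0,"y":0,"z":37,"rx":0,"ry":0,"rz":0,"claw":255}])

```text
time_s: 7.4
position: [0.4896, 0.1053, 0.195]
tcp_rot: [[1.0, -0.001, 0.001], [-0.001, -1.0, 0.001], [0.001, -0.001, -1.0]]
force: [-0.0, -0.1, 0.4]
opening: 0.296
grasp_force: 29.9
```

Call:
apply_moves(rows=[{"x":0,"y":0,"z":0,"rx":0,"ry":0,"rz":0,"claw":255},{"x":0,"y":0,"z":0,"rx":0,"ry":0,"rz":0,"claw":255},{"x":0,"y":0,"z":0,"rx":0,"ry":0,"rz":0,"claw":255}])

```text
time_s: 7.78
position: [0.4896, 0.1051, 0.1949]
tcp_rot: [[1.0, -0.0, 0.0], [-0.0, -1.0, 0.0], [0.0, -0.0, -1.0]]
force: [-0.2, 1.2, 2.8]
opening: 0.291
grasp_force: 29.9
```

Call:
apply_moves(rows=[{"x":0,"y":0,"z":-15,"rx":0,"ry":0,"rz":0,"claw":255},{"x":0,"y":0,"z":-40,"rx":0,"ry":0,"rz":0,"claw":255},{"x":5,"y":-20,"z":-45,"rx":0,"ry":0,"rz":0,"claw":255},{"x":20,"y":-60,"z":-45,"rx":0,"ry":0,"rz":0,"claw":255},{"x":34,"y":-102,"z":-45,"rx":0,"ry":0,"rz":0,"claw":255},{"x":48,"y":-144,"z":-45,"rx":0,"ry":0,"rz":0,"claw":255},{"x":62,"y":-186,"z":-45,"rx":0,"ry":0,"rz":0,"claw":255},{"x":75,"y":-225,"z":-45,"rx":0,"ry":0,"rz":0,"claw":255},{"x":83,"y":-248,"z":-45,"rx":0,"ry":0,"rz":0,"claw":255},{"x":85,"y":-255,"z":-45,"rx":0,"ry":0,"rz":0,"claw":255}])

```text
time_s: 9.02
position: [0.5739, 0.3605, 0.2377]
tcp_rot: [[1.0, 0.002, -0.002], [0.002, -1.0, -0.002], [-0.002, 0.002, -1.0]]
force: [-0.3, -0.6, -2.8]
opening: 0.289
grasp_force: 29.9
```

Call:
apply_moves(rows=[{"x":0,"y":0,"z":0,"rx":0,"ry":0,"rz":0,"claw":255},{"x":0,"y":0,"z":12,"rx":0,"ry":0,"rz":0,"claw":255},{"x":0,"y":0,"z":22,"rx":0,"ry":0,"rz":0,"claw":255},{"x":0,"y":0,"z":27,"rx":0,"ry":0,"rz":0,"claw":255},{"x":0,"y":0,"z":30,"rx":0,"ry":0,"rz":0,"claw":255},{"x":0,"y":0,"z":30,"rx":0,"ry":0,"rz":0,"claw":255}])

```text
time_s: 9.78
position: [0.5746, 0.3599, 0.2098]
tcp_rot: [[1.0, -0.0, 0.0], [-0.0, -1.0, 0.0], [0.0, -0.0, -1.0]]
force: [0.2, -0.5, -4.1]
opening: 0.29
grasp_force: 29.9
```

Call:
apply_moves(rows=[{"x":0,"y":0,"z":1,"rx":0,"ry":0,"rz":0,"claw":255},{"x":0,"y":0,"z":1,"rx":0,"ry":0,"rz":0,"claw":255},{"x":0,"y":0,"z":1,"rx":0,"ry":0,"rz":0,"claw":255}])

```text
time_s: 10.15
position: [0.5747, 0.3601, 0.2091]
tcp_rot: [[1.0, -0.0, 0.001], [-0.0, -1.0, 0.0], [0.001, -0.0, -1.0]]
force: [0.4, -0.5, -2.2]
opening: 0.294
grasp_force: 29.9
```

Touching the board. Release and rise.

Call:
apply_moves(rows=[{"x":0,"y":0,"z":0,"rx":0,"ry":0,"rz":0,"claw":100},{"x":0,"y":0,"z":0,"rx":0,"ry":0,"rz":0,"claw":60},{"x":0,"y":0,"z":0,"rx":0,"ry":0,"rz":0,"claw":60},{"x":0,"y":0,"z":0,"rx":0,"ry":0,"rz":0,"claw":60},{"x":0,"y":0,"z":-20,"rx":0,"ry":0,"rz":0,"claw":60},{"x":0,"y":0,"z":-60,"rx":0,"ry":0,"rz":0,"claw":60},{"x":0,"y":0,"z":-80,"rx":0,"ry":0,"rz":0,"claw":60}])

```text
time_s: 11.02
position: [0.5754, 0.3604, 0.2913]
tcp_rot: [[1.0, -0.0, 0.003], [-0.0, -1.0, 0.001], [0.003, -0.001, -1.0]]
force: [0.5, -0.1, -0.1]
opening: 0.76
grasp_force: 0.0
```

```bash
cat >> h.py <<'E'
V,U=np.mgrid[0:400,0:640]
def cloud(a):
    r=np.stack([(U-a['cx'])/a['fx'],-(V-a['cy'])/a['fy'],-np.ones(U.shape)],-1);return (r*a['d'][...,None])@a['orientation'].T+a['xyz']
def fit(a,x,y,z0,z1,rr):
    P=cloud(a);Q=P[(a['d']>0)&(P[...,2]>z0)&(P[...,2]<z1)&(np.hypot(P[...,0]-x,P[...,1]-y)<rr)]
    if len(Q)<16: return len(Q)
    f=np.linalg.lstsq(np.c_[2*Q[:,:2],np.ones(len(Q))],(Q[:,:2]**2).sum(1),rcond=None)[0]
    return len(Q),f[:2].round(4).tolist(),round(float(np.sqrt(max(f[2]+f[0]**2+f[1]**2,0))),4)
E
python3 - <<'E'
from h import *
save('top','top4');a=np.load('pics/top4.npz')
for z in((.05,.15,.05),(.2,.25,.03)):print(fit(a,.575,.36,*z))
go((.496,-.0175,.30),(.496,-.0175,.193))
E
```

```text
(61, [0.5702, 0.3545], 0.0252)
0
t 11.07 p [0.5765 0.3609 0.294 ] yaw -0.01 open 0.766 gf 0.0
  to (0.496, -0.0175, 0.3) shift [-80.4 378.4  -7.9] turn [-0.03 -0.07  0.  ]
  to (0.496, -0.0175, 0.193) shift [-81.2 378.7  99.1] turn [-0.03 -0.07  0.  ]
```

Call:
apply_moves(rows=[{"x":-5,"y":40,"z":-10,"rx":0,"ry":0,"rz":0,"claw":40},{"x":-20,"y":95,"z":-10,"rx":0,"ry":0,"rz":0,"claw":40},{"x":-32,"y":150,"z":-10,"rx":0,"ry":0,"rz":0,"claw":40},{"x":-44,"y":205,"z":-10,"rx":0,"ry":0,"rz":0,"claw":40},{"x":-55,"y":260,"z":-10,"rx":0,"ry":0,"rz":0,"claw":40},{"x":-66,"y":315,"z":-10,"rx":0,"ry":0,"rz":0,"claw":40},{"x":-78,"y":360,"z":-10,"rx":0,"ry":0,"rz":0,"claw":40},{"x":-78,"y":377,"z":-10,"rx":0,"ry":0,"rz":0,"claw":40},{"x":-78,"y":377,"z":0,"rx":0,"ry":0,"rz":0,"claw":40},{"x":-78,"y":377,"z":0,"rx":0,"ry":0,"rz":0,"claw":40}])

```text
time_s: 12.32
position: [0.4958, -0.0157, 0.2874]
tcp_rot: [[1.0, 0.001, -0.003], [0.001, -1.0, 0.002], [-0.003, -0.002, -1.0]]
force: [-0.2, 0.4, 0.1]
opening: 0.844
grasp_force: 0.0
```

```bash
python3 - <<'E'
from h import *
go((.496,-.0175,.194));save('wrist','w8');a=np.load('pics/w8.npz')
for z in((.05,.14,.045),(.19,.235,.025),(.232,.25,.025)):print(fit(a,.4965,-.0175,*z))
print(fit(a,.575,.36,.05,.15,.045),fit(a,.575,.36,.2,.25,.03))
E
```

```text
t 12.32 p [ 0.4958 -0.0157  0.2874] yaw 0.05 open 0.844 gf 0.0
  to (0.496, -0.0175, 0.194) shift [ 0.5  2.  93.4] turn [-0.01  0.03 -0.  ]
(299, [0.4974, -0.0179], 0.0293)
(284, [0.4975, -0.0168], 0.0131)
(1093, [0.4981, -0.0166], 0.0103)
(2850, [0.5752, 0.3584], 0.0291) 0
```

Call:
apply_moves(rows=[{"x":0,"y":0,"z":30,"rx":0,"ry":0,"rz":0,"claw":40},{"x":0,"y":0,"z":60,"rx":0,"ry":0,"rz":0,"claw":60},{"x":0,"y":0,"z":85,"rx":0,"ry":0,"rz":0,"claw":60},{"x":0,"y":0,"z":95,"rx":0,"ry":0,"rz":0,"claw":60},{"x":0,"y":0,"z":95,"rx":0,"ry":0,"rz":0,"claw":255},{"x":0,"y":0,"z":95,"rx":0,"ry":0,"rz":0,"claw":255},{"x":0,"y":0,"z":95,"rx":0,"ry":0,"rz":0,"claw":255},{"x":0,"y":0,"z":95,"rx":0,"ry":0,"rz":0,"claw":255},{"x":0,"y":0,"z":95,"rx":0,"ry":0,"rz":0,"claw":255},{"x":0,"y":0,"z":95,"rx":0,"ry":0,"rz":0,"claw":255}])

```text
time_s: 13.62
position: [0.4967, -0.0172, 0.1942]
tcp_rot: [[1.0, -0.0, 0.001], [-0.0, -1.0, -0.0], [0.001, 0.0, -1.0]]
force: [-0.2, 0.5, 2.9]
opening: 0.301
grasp_force: 30.0
```

Call:
apply_moves(rows=[{"x":0,"y":0,"z":0,"rx":0,"ry":0,"rz":0,"claw":255},{"x":0,"y":0,"z":0,"rx":0,"ry":0,"rz":0,"claw":255},{"x":0,"y":0,"z":0,"rx":0,"ry":0,"rz":0,"claw":255},{"x":0,"y":0,"z":0,"rx":0,"ry":0,"rz":0,"claw":255}])

```text
time_s: 14.12
position: [0.4967, -0.0172, 0.1941]
tcp_rot: [[1.0, -0.0, 0.001], [-0.0, -1.0, -0.0], [0.001, 0.0, -1.0]]
force: [-0.2, -0.9, 5.5]
opening: 0.303
grasp_force: 30.0
```

Call:
apply_moves(rows=[{"x":0,"y":0,"z":-15,"rx":0,"ry":0,"rz":0,"claw":255},{"x":0,"y":0,"z":-40,"rx":0,"ry":0,"rz":0,"claw":255},{"x":0,"y":-25,"z":-45,"rx":0,"ry":0,"rz":0,"claw":255},{"x":0,"y":-70,"z":-45,"rx":0,"ry":0,"rz":0,"claw":255},{"x":0,"y":-120,"z":-45,"rx":0,"ry":0,"rz":0,"claw":255},{"x":0,"y":-170,"z":-45,"rx":0,"ry":0,"rz":0,"claw":255},{"x":-5,"y":-220,"z":-45,"rx":0,"ry":0,"rz":0,"claw":255},{"x":-15,"y":-270,"z":-45,"rx":0,"ry":0,"rz":0,"claw":255},{"x":-25,"y":-320,"z":-45,"rx":0,"ry":0,"rz":0,"claw":255},{"x":-33,"y":-360,"z":-45,"rx":0,"ry":0,"rz":0,"claw":255}])

```text
time_s: 15.38
position: [0.4609, 0.3443, 0.2362]
tcp_rot: [[1.0, 0.001, -0.005], [0.001, -1.0, -0.002], [-0.005, 0.002, -1.0]]
force: [0.3, -0.6, -5.6]
opening: 0.305
grasp_force: 29.9
```

Call:
apply_moves(rows=[{"x":-2,"y":-17,"z":0,"rx":0,"ry":0,"rz":0,"claw":255},{"x":-2,"y":-17,"z":0,"rx":0,"ry":0,"rz":0,"claw":255},{"x":-2,"y":-17,"z":12,"rx":0,"ry":0,"rz":0,"claw":255},{"x":-2,"y":-17,"z":22,"rx":0,"ry":0,"rz":0,"claw":255},{"x":-2,"y":-17,"z":28,"rx":0,"ry":0,"rz":0,"claw":255},{"x":-2,"y":-17,"z":30,"rx":0,"ry":0,"rz":0,"claw":255},{"x":-2,"y":-17,"z":31,"rx":0,"ry":0,"rz":0,"claw":255},{"x":-2,"y":-17,"z":31,"rx":0,"ry":0,"rz":0,"claw":255}])

```text
time_s: 16.38
position: [0.4618, 0.36, 0.2083]
tcp_rot: [[1.0, -0.0, 0.001], [-0.0, -1.0, 0.0], [0.001, -0.0, -1.0]]
force: [-0.2, -0.0, -3.4]
opening: 0.307
grasp_force: 29.9
```

Call:
apply_moves(rows=[{"x":0,"y":0,"z":0,"rx":0,"ry":0,"rz":0,"claw":100},{"x":0,"y":0,"z":0,"rx":0,"ry":0,"rz":0,"claw":60},{"x":0,"y":0,"z":0,"rx":0,"ry":0,"rz":0,"claw":60},{"x":0,"y":0,"z":0,"rx":0,"ry":0,"rz":0,"claw":60},{"x":0,"y":0,"z":-20,"rx":0,"ry":0,"rz":0,"claw":60},{"x":0,"y":0,"z":-60,"rx":0,"ry":0,"rz":0,"claw":255},{"x":0,"y":0,"z":-90,"rx":0,"ry":0,"rz":0,"claw":255}])

```text
time_s: 17.25
position: [0.4618, 0.3602, 0.2993]
tcp_rot: [[1.0, -0.0, 0.001], [-0.0, -1.0, 0.001], [0.001, -0.001, -1.0]]
force: [0.1, 0.4, 0.4]
opening: 0.616
grasp_force: 0.0
```

```bash
python3 - <<'E'
from h import *
save('top','top5');a=np.load('pics/top5.npz')
for z in((.05,.15,.05),(.2,.25,.03)):print(fit(a,.575,.36,*z),fit(a,.46,.36,*z))
P=cloud(a);h=cv2.cvtColor(a['p'],cv2.COLOR_RGB2HSV)
m=(h[...,0]>15)&(h[...,0]<35)&(h[...,1]>100)&(P[...,2]>.025)&(P[...,2]<.055)&(abs(P[...,0]-.55)<.035)&(abs(P[...,1]-.03)<.07)
Q=P[m];print('handle',len(Q),Q.min(0),Q.max(0));B=Q[Q[:,0]<.557];print(len(B),B.mean(0),B[:,1].min(),B[:,1].max())
go((.568,.030,.28,0),(.568,.03,.012,0))
E
```

```text
(190, [0.5711, 0.3569], 0.0268) 12
0 0
handle 110 [ 0.53541669 -0.01269368  0.02684719] [0.58472235 0.08114176 0.05117704]
72 [0.5433517  0.03500225 0.0390021 ] -0.012693683727161231 0.08027543192014043
t 17.3 p [0.4639 0.3614 0.3037] yaw -0.0 open 0.574 gf 0.0
  to (0.568, 0.03, 0.28) shift [103.9 331.5  23.1] turn [-0.04 -0.08 -0.  ]
  to (0.568, 0.03, 0.012) shift [101.6 332.7 291.1] turn [-0.04 -0.08 -0.  ]
```

Call:
apply_moves(rows=[{"x":5,"y":40,"z":0,"rx":0,"ry":0,"rz":0,"claw":255},{"x":20,"y":95,"z":0,"rx":0,"ry":0,"rz":0,"claw":255},{"x":40,"y":150,"z":0,"rx":0,"ry":0,"rz":0,"claw":255},{"x":60,"y":205,"z":0,"rx":0,"ry":0,"rz":0,"claw":255},{"x":80,"y":260,"z":20,"rx":0,"ry":0,"rz":0,"claw":255},{"x":98,"y":310,"z":60,"rx":0,"ry":0,"rz":0,"claw":255},{"x":104,"y":329,"z":110,"rx":0,"ry":0,"rz":0,"claw":255},{"x":104,"y":329,"z":150,"rx":0,"ry":0,"rz":0,"claw":255},{"x":104,"y":329,"z":150,"rx":0,"ry":0,"rz":0,"claw":255},{"x":104,"y":329,"z":150,"rx":0,"ry":0,"rz":0,"claw":255}])

```text
time_s: 18.55
position: [0.5664, 0.0311, 0.1489]
tcp_rot: [[1.0, 0.0, 0.002], [0.0, -1.0, -0.0], [0.002, 0.0, -1.0]]
force: [0.2, 0.4, -0.4]
opening: 0.003
grasp_force: 0.0
```

```bash
python3 - <<'E'
from h import *
save('wrist','w9');save('top','top6')
go((.5665,.032,.011))
for n in('w9','top6'):
    a=np.load(f'pics/{n}.npz');P=cloud(a);h=cv2.cvtColor(a['p'],cv2.COLOR_RGB2HSV)
    m=(a['d']>0)&(h[...,0]>15)&(h[...,0]<35)&(h[...,1]>100)&(P[...,2]>.025)&(P[...,2]<.055)&(abs(P[...,0]-.55)<.035)&(abs(P[...,1]-.03)<.07)
    Q=P[m];B=Q[Q[:,0]<.557];print(n,len(B),B.mean(0),B.min(0),B.max(0))
    S=Q[(Q[:,0]>.557)&(Q[:,0]<.578)];print(len(S),S[S[:,1]>.03].mean(0) if len(S) else 0,S[S[:,1]<.03].mean(0) if len(S) else 0)
    print('sealed',fit(a,.462,.36,.05,.15,.045),fit(a,.462,.36,.21,.25,.03),'corked',fit(a,.575,.36,.05,.15,.045))
E
```

```text
t 18.65 p [0.567  0.0313 0.1499] yaw 0.04 open 0.005 gf 0.0
  to (0.5665, 0.032, 0.011) shift [ -1.1  -0.8 138.9] turn [ 0.01 -0.04 -0.  ]
w9 1065 [0.54709432 0.03496694 0.0405317 ] [ 0.54097584 -0.01446185  0.03578336] [0.55699278 0.08372852 0.04389784]
349 [0.56766745 0.07252876 0.03994563] [ 0.56762745 -0.00264576  0.03994566]
sealed 0 0 corked (117, [0.573, 0.3466], 0.0182)
top6 72 [0.54289925 0.03387539 0.03999621] [ 0.53647545 -0.01261816  0.02540351] [0.55674072 0.08001969 0.04896875]
21 [0.56791733 0.07298832 0.03859761] [ 0.56872785 -0.00420973  0.03711528]
sealed 0 0 corked 0
```

Call:
apply_moves(rows=[{"x":2,"y":-4,"z":40,"rx":0,"ry":0,"rz":0,"claw":255},{"x":2,"y":-4,"z":80,"rx":0,"ry":0,"rz":0,"claw":255},{"x":2,"y":-4,"z":100,"rx":0,"ry":0,"rz":0,"claw":255},{"x":2,"y":-4,"z":120,"rx":0,"ry":0,"rz":0,"claw":255},{"x":2,"y":-4,"z":136,"rx":0,"ry":0,"rz":0,"claw":255},{"x":2,"y":-4,"z":136,"rx":0,"ry":0,"rz":0,"claw":255}])

```text
time_s: 19.4
position: [0.5675, 0.0352, 0.0117]
tcp_rot: [[1.0, 0.0, -0.0], [0.0, -1.0, 0.0], [-0.0, -0.0, -1.0]]
force: [0.1, -0.3, -0.5]
opening: 0.008
grasp_force: 0.0
```

Call:
apply_moves(rows=[{"x":-10,"y":0,"z":0,"rx":0,"ry":0,"rz":0,"claw":255},{"x":-25,"y":0,"z":0,"rx":0,"ry":0,"rz":0,"claw":255},{"x":-40,"y":0,"z":0,"rx":0,"ry":0,"rz":0,"claw":255},{"x":-55,"y":0,"z":0,"rx":0,"ry":0,"rz":0,"claw":255},{"x":-70,"y":0,"z":0,"rx":0,"ry":0,"rz":0,"claw":255},{"x":-85,"y":0,"z":0,"rx":0,"ry":0,"rz":0,"claw":255},{"x":-100,"y":0,"z":0,"rx":0,"ry":0,"rz":0,"claw":255},{"x":-110,"y":0,"z":0,"rx":0,"ry":0,"rz":0,"claw":255},{"x":-116,"y":0,"z":0,"rx":0,"ry":0,"rz":0,"claw":255},{"x":-116,"y":0,"z":0,"rx":0,"ry":0,"rz":0,"claw":255}])

```text
time_s: 20.65
position: [0.4508, 0.0351, 0.012]
tcp_rot: [[1.0, -0.0, -0.001], [-0.0, -1.0, 0.0], [-0.001, -0.0, -1.0]]
force: [1.0, 0.5, 0.5]
opening: 0.008
grasp_force: 0.0
```

Call:
apply_moves(rows=[{"x":5,"y":0,"z":0,"rx":0,"ry":0,"rz":0,"claw":255},{"x":5,"y":0,"z":-40,"rx":0,"ry":0,"rz":0,"claw":200},{"x":5,"y":10,"z":-90,"rx":0,"ry":0,"rz":0,"claw":120},{"x":10,"y":40,"z":-140,"rx":0,"ry":0,"rz":0,"claw":120},{"x":15,"y":65,"z":-180,"rx":0,"ry":0,"rz":0,"claw":120},{"x":20,"y":75,"z":-190,"rx":0,"ry":0,"rz":0,"claw":120},{"x":20,"y":75,"z":-190,"rx":0,"ry":0,"rz":0,"claw":120},{"x":20,"y":75,"z":-190,"rx":0,"ry":0,"rz":0,"claw":120},{"x":20,"y":75,"z":-190,"rx":0,"ry":0,"rz":0,"claw":120}])

```text
time_s: 21.78
position: [0.4701, -0.039, 0.2002]
tcp_rot: [[1.0, 0.001, -0.004], [0.001, -1.0, 0.001], [-0.004, -0.001, -1.0]]
force: [0.7, -0.5, 0.3]
opening: 0.525
grasp_force: 0.0
```

```bash
python3 - <<'E'
from h import *
go((.533,-.039,.1))
save('wrist','w10');a=np.load('pics/w10.npz')
c=cv2.resize(a['p'][0:240,160:480],(800,600),interpolation=cv2.INTER_CUBIC)
cv2.imwrite('pics/c10.png',c[:,:,::-1])
P=cloud(a);h=cv2.cvtColor(a['p'],cv2.COLOR_RGB2HSV)
m=(P[...,2]>.021)&(P[...,2]<.033)&(h[...,2]<95)&(h[...,1]<90)&(abs(P[...,0]-.533)<.04)&(abs(P[...,1]+.039)<.035)
k=np.where(m);Q=P[m];print(len(Q),'uv',k[1].min(),k[1].max(),k[0].min(),k[0].max(),Q.mean(0));r=cv2.minAreaRect(Q[:,:2].astype(np.float32));print(r)
E
```

```text
t 21.77 p [ 0.4701 -0.039   0.2002] yaw 0.04 open 0.525 gf 0.0
  to (0.533, -0.039, 0.1) shift [63.3  0.2 99.9] turn [-0.01  0.04 -0.  ]
753 uv 301 341 114 145 [ 0.53597346 -0.03611716  0.0291778 ]
((0.5358811020851135, -0.036084722727537155), (0.04490327835083008, 0.027913564816117287), 74.34945678710938)
```

View pics/c10.png

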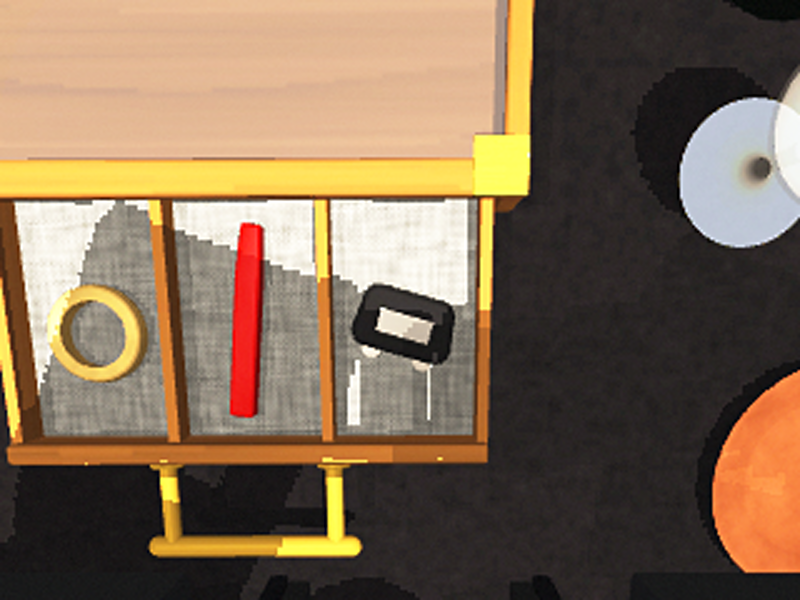

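The drawer is open. The cutter sits at crop (403,325), the red wax at (247,320) and the ring at (97,333). The cutter's solid block is at (0.536,-0.036) with its x axis turned -15.7°, so I need tool yaw 74°.

Call:
apply_moves(rows=[{"x":15,"y":0,"z":0,"rx":0,"ry":0,"rz":-1.7,"claw":120},{"x":30,"y":-1,"z":0,"rx":0,"ry":0,"rz":-3.4,"claw":120},{"x":45,"y":-2,"z":0,"rx":0,"ry":0,"rz":-5.1,"claw":120},{"x":55,"y":-3,"z":0,"rx":0,"ry":0,"rz":-6.8,"claw":120},{"x":65,"y":-4,"z":20,"rx":0,"ry":0,"rz":-8.5,"claw":120},{"x":65,"y":-4,"z":40,"rx":0,"ry":0,"rz":-10.2,"claw":120},{"x":65,"y":-4,"z":60,"rx":0,"ry":0,"rz":-11.5,"claw":120},{"x":65,"y":-4,"z":90,"rx":0,"ry":0,"rz":-12.4,"claw":120},{"x":65,"y":-4,"z":110,"rx":0,"ry":0,"rz":-12.4,"claw":120},{"x":65,"y":-4,"z":110,"rx":0,"ry":0,"rz":-12.4,"claw":120}])

```text
time_s: 23.08
position: [0.5346, -0.0352, 0.0897]
tcp_rot: [[0.269, 0.963, -0.005], [0.963, -0.269, 0.002], [0.0, -0.005, -1.0]]
force: [0.3, 0.7, 0.5]
opening: 0.525
grasp_force: 0.0
```

```bash
python3 - <<'E'
from h import *
go((.5359,-.0361,.011,74.35),(.5359,-.0361,.2,74.35))
print(read_state()['joint_positions'].round(1))
E
```

```text
t 23.07 p [ 0.5346 -0.0352  0.0897] yaw 74.42 open 0.525 gf 0.0
  to (0.5359, -0.0361, 0.011) shift [-0.6  1.9 78.7] turn [-0.05 -0.    0.01]
  to (0.5359, -0.0361, 0.2) shift [  -0.5    0.9 -110.3] turn [-0.05 -0.    0.01]
[-1.570e+01  3.390e+01  1.009e+02  0.000e+00  4.550e+01 -1.000e-01]
```

Call:
apply_moves(rows=[{"x":-0.5,"y":1,"z":30,"rx":0,"ry":0,"rz":0,"claw":120},{"x":-0.5,"y":1,"z":55,"rx":0,"ry":0,"rz":0,"claw":120},{"x":-0.5,"y":1,"z":68,"rx":0,"ry":0,"rz":0,"claw":120},{"x":-0.5,"y":1,"z":75,"rx":0,"ry":0,"rz":0,"claw":120},{"x":-0.5,"y":1,"z":79,"rx":0,"ry":0,"rz":0,"claw":120},{"x":-0.5,"y":1,"z":79,"rx":0,"ry":0,"rz":0,"claw":120}])

```text
time_s: 23.82
position: [0.5375, -0.0368, 0.0131]
tcp_rot: [[0.269, 0.963, 0.001], [0.963, -0.269, -0.0], [-0.0, 0.001, -1.0]]
force: [-0.3, -0.0, -0.2]
opening: 0.531
grasp_force: 0.0
```

Call:
apply_moves(rows=[{"x":0,"y":-1,"z":3,"rx":0,"ry":0,"rz":0,"claw":120},{"x":0,"y":-1,"z":3,"rx":0,"ry":0,"rz":0,"claw":255},{"x":0,"y":-1,"z":3,"rx":0,"ry":0,"rz":0,"claw":255},{"x":0,"y":-1,"z":3,"rx":0,"ry":0,"rz":0,"claw":255},{"x":0,"y":-1,"z":3,"rx":0,"ry":0,"rz":0,"claw":255},{"x":0,"y":-1,"z":3,"rx":0,"ry":0,"rz":0,"claw":255}])

```text
time_s: 24.58
position: [0.5364, -0.0365, 0.0099]
tcp_rot: [[0.269, 0.963, 0.0], [0.963, -0.269, -0.0], [0.0, 0.0, -1.0]]
force: [-0.5, 0.7, 1.0]
opening: 0.31
grasp_force: 30.0
```

Call:
apply_moves(rows=[{"x":0,"y":0,"z":-20,"rx":0,"ry":0,"rz":0,"claw":255},{"x":0,"y":0,"z":-60,"rx":0,"ry":0,"rz":0,"claw":255},{"x":0,"y":0,"z":-110,"rx":0,"ry":0,"rz":0,"claw":255},{"x":0,"y":0,"z":-150,"rx":0,"ry":0,"rz":0,"claw":255},{"x":0,"y":0,"z":-160,"rx":0,"ry":0,"rz":0,"claw":255}])

```text
time_s: 25.2
position: [0.5378, -0.0369, 0.1724]
tcp_rot: [[0.269, 0.963, 0.005], [0.963, -0.269, -0.001], [0.0, 0.006, -1.0]]
force: [-0.4, 0.7, -0.3]
opening: 0.31
grasp_force: 30.0
```

```bash
python3 - <<'E'
from h import *
for n in('top','side'):
    save(n,n+'8');a=np.load(f'pics/{n}8.npz');h=cv2.cvtColor(a['p'],cv2.COLOR_RGB2HSV);P=cloud(a)
    m=((h[...,0]<14)|(h[...,0]>174))&(h[...,1]>110)&(h[...,2]>80)&(np.hypot(P[...,0]-.465,P[...,1]+.24)<.08)&(P[...,2]<.03)
    Q=P[m];print(n,m.sum(),Q.min(0).round(4),Q.max(0).round(4),cv2.minEnclosingCircle(Q[:,:2].astype(np.float32)))
go((.465,-.24,.17,0))
a=np.load('pics/top8.npz');print(fit(a,.575,.36,.05,.15,.045),fit(a,.462,.36,.05,.15,.045))
E
```

```text
top 764 [ 0.3967 -0.3071 -0.0103] [ 0.5267 -0.1871  0.0255] ((0.4627498686313629, -0.24842926859855652), 0.0662074014544487)
side 318 [ 0.3977 -0.302   0.0004] [ 0.5179 -0.1772  0.0235] ((0.45347368717193604, -0.24024318158626556), 0.06464079022407532)
t 25.3 p [ 0.5366 -0.0366  0.1704] yaw 74.39 open 0.309 gf 30.0
  to (0.465, -0.24, 0.17) shift [-215.2  -14.2    0.4] turn [ 1.00e-02 -1.00e-02  1.24e+01]
0 0
```

Call:
apply_moves(rows=[{"x":-20,"y":-2,"z":0,"rx":0,"ry":0,"rz":1.5,"claw":255},{"x":-55,"y":-4,"z":0,"rx":0,"ry":0,"rz":3,"claw":255},{"x":-95,"y":-6,"z":0,"rx":0,"ry":0,"rz":4.7,"claw":255},{"x":-135,"y":-9,"z":0,"rx":0,"ry":0,"rz":6.4,"claw":255},{"x":-175,"y":-11,"z":0,"rx":0,"ry":0,"rz":8.1,"claw":255},{"x":-205,"y":-13,"z":0,"rx":0,"ry":0,"rz":9.8,"claw":255},{"x":-220,"y":-14,"z":0,"rx":0,"ry":0,"rz":11.4,"claw":255},{"x":-220,"y":-14,"z":0,"rx":0,"ry":0,"rz":12.4,"claw":255},{"x":-220,"y":-14,"z":0,"rx":0,"ry":0,"rz":12.4,"claw":255},{"x":-220,"y":-14,"z":0,"rx":0,"ry":0,"rz":12.4,"claw":255}])

```text
time_s: 26.55
position: [0.463, -0.2439, 0.1685]
tcp_rot: [[1.0, 0.002, -0.002], [0.002, -1.0, 0.002], [-0.002, -0.002, -1.0]]
force: [-0.2, 0.1, -1.1]
opening: 0.307
grasp_force: 30.0
```

```bash
python3 - <<'E'
from h import *
go((.464,-.245,.0,0))
save('wrist','w11');a=np.load('pics/w11.npz');h=cv2.cvtColor(a['p'],cv2.COLOR_RGB2HSV);P=cloud(a)
m=((h[...,0]<14)|(h[...,0]>174))&(h[...,1]>110)&(h[...,2]>60)&(np.hypot(P[...,0]-.465,P[...,1]+.24)<.08)&(P[...,2]<.03)&(P[...,2]>.009)&(a['d']>0)
Q=P[m];print(m.sum(),Q.min(0).round(4),Q.max(0).round(4))
R_=np.hypot(Q[:,0]-.464,Q[:,1]+.245);E=Q[R_>.052]
f=np.linalg.lstsq(np.c_[2*E[:,:2],np.ones(len(E))],(E[:,:2]**2).sum(1),rcond=None)[0];print('circle',f[:2],np.sqrt(f[2]+f[0]**2+f[1]**2))
save('top','top9');t=np.load('pics/top9.npz');print(fit(t,.575,.36,.05,.15,.045),fit(t,.462,.36,.05,.15,.045))
Z=cloud(t);k=(abs(Z[...,0]-.52)<.14)&(abs(Z[...,1]-.36)<.07)&(Z[...,2]>.03);print(k.sum(),Z[k].mean(0) if k.any() else 0)
E
```

```text
t 26.55 p [ 0.463  -0.2439  0.1685] yaw 0.09 open 0.307 gf 30.0
  to (0.464, -0.245, 0.0) shift [  1.4   1.3 168.5] turn [-0.02  0.02  0.02]
2442 [ 0.4132 -0.3056  0.009 ] [ 0.52   -0.1874  0.0163]
circle [ 0.46221502 -0.24563616] 0.05568334501833551
(207, [0.5709, 0.3576], 0.0271) (191, [0.4586, 0.3569], 0.028)
1071 [0.50496186 0.3503789  0.15266404]
```

Call:
apply_moves(rows=[{"x":0,"y":3,"z":45,"rx":0,"ry":0,"rz":0,"claw":255},{"x":0,"y":3,"z":90,"rx":0,"ry":0,"rz":0,"claw":255},{"x":0,"y":3,"z":130,"rx":0,"ry":0,"rz":0,"claw":255},{"x":0,"y":3,"z":155,"rx":0,"ry":0,"rz":0,"claw":255},{"x":0,"y":3,"z":165,"rx":0,"ry":0,"rz":0,"claw":255},{"x":0,"y":3,"z":168,"rx":0,"ry":0,"rz":0,"claw":255},{"x":0,"y":3,"z":168,"rx":0,"ry":0,"rz":0,"claw":255}])

```text
time_s: 27.52
position: [0.4641, -0.248, 0.0024]
tcp_rot: [[1.0, 0.0, 0.001], [0.0, -1.0, -0.001], [0.001, 0.001, -1.0]]
force: [0.1, 0.8, -0.4]
opening: 0.311
grasp_force: 30.0
```

Call:
apply_moves(rows=[{"x":-1,"y":0,"z":2,"rx":0,"ry":0,"rz":0,"claw":255},{"x":-1,"y":0,"z":4,"rx":0,"ry":0,"rz":0,"claw":255},{"x":-1,"y":0,"z":4,"rx":0,"ry":0,"rz":0,"claw":255},{"x":-1,"y":0,"z":4,"rx":0,"ry":0,"rz":0,"claw":140},{"x":-1,"y":0,"z":4,"rx":0,"ry":0,"rz":0,"claw":120},{"x":-1,"y":0,"z":4,"rx":0,"ry":0,"rz":0,"claw":120},{"x":-1,"y":0,"z":4,"rx":0,"ry":0,"rz":0,"claw":120},{"x":-1,"y":0,"z":4,"rx":0,"ry":0,"rz":0,"claw":120}])

```text
time_s: 28.52
position: [0.4625, -0.2476, -0.0024]
tcp_rot: [[1.0, -0.0, -0.0], [-0.0, -1.0, 0.0], [-0.0, -0.0, -1.0]]
force: [0.5, 0.5, -0.0]
opening: 0.526
grasp_force: 0.0
```

Call:
apply_moves(rows=[{"x":0,"y":0,"z":-20,"rx":0,"ry":0,"rz":0,"claw":120},{"x":0,"y":0,"z":-60,"rx":0,"ry":0,"rz":0,"claw":120},{"x":-10,"y":0,"z":-110,"rx":0,"ry":0,"rz":0,"claw":120},{"x":-20,"y":0,"z":-160,"rx":0,"ry":0,"rz":0,"claw":255},{"x":-30,"y":0,"z":-200,"rx":0,"ry":0,"rz":0,"claw":255},{"x":-30,"y":0,"z":-200,"rx":0,"ry":0,"rz":0,"claw":255},{"x":-30,"y":0,"z":-200,"rx":0,"ry":0,"rz":0,"claw":255}])

```text
time_s: 29.4
position: [0.4322, -0.2472, 0.1973]
tcp_rot: [[1.0, -0.0, -0.001], [-0.0, -1.0, 0.001], [-0.001, -0.001, -1.0]]
force: [-1.2, 0.4, -0.1]
opening: 0.16
grasp_force: 0.0
```

```bash
python3 - <<'E'
from h import *
save('wrist','w12');a=np.load('pics/w12.npz');h=cv2.cvtColor(a['p'],cv2.COLOR_RGB2HSV);P=cloud(a)
near=(np.hypot(P[...,0]-.463,P[...,1]+.246)<.048)&(a['d']>0)
m=near&(h[...,2]<90)&(h[...,1]<100)&(P[...,2]<.03)
Q=P[m];print(m.sum(),Q.mean(0),Q[:,2].min(),Q[:,2].max(),cv2.minAreaRect(Q[:,:2].astype(np.float32)))
go((.41,.035,.2))
E
```

```text
623 [ 0.46300197 -0.24674326  0.01684571] 0.013601230373685658 0.01920909501076723 ((0.46219635009765625, -0.24660855531692505), (0.04455969110131264, 0.026132700964808464), 0.26778334379196167)
t 29.45 p [ 0.432  -0.247   0.1966] yaw -0.01 open 0.116 gf 0.0
  to (0.41, 0.035, 0.2) shift [ -22.  -282.    -2.9] turn [-0.02  0.02 -0.  ]
```

The cutter lies at (0.462,-0.247), centred on the saucer. Now I hook the finger behind the bar again and push on the drawer front.

Call:
apply_moves(rows=[{"x":4,"y":-40,"z":0,"rx":0,"ry":0,"rz":0,"claw":255},{"x":9,"y":-95,"z":0,"rx":0,"ry":0,"rz":0,"claw":255},{"x":14,"y":-150,"z":0,"rx":0,"ry":0,"rz":0,"claw":255},{"x":19,"y":-205,"z":0,"rx":0,"ry":0,"rz":0,"claw":255},{"x":24,"y":-255,"z":0,"rx":0,"ry":0,"rz":0,"claw":255},{"x":26,"y":-282,"z":0,"rx":0,"ry":0,"rz":0,"claw":255},{"x":26,"y":-282,"z":40,"rx":0,"ry":0,"rz":0,"claw":255},{"x":26,"y":-282,"z":80,"rx":0,"ry":0,"rz":0,"claw":255},{"x":26,"y":-282,"z":110,"rx":0,"ry":0,"rz":0,"claw":255},{"x":26,"y":-282,"z":110,"rx":0,"ry":0,"rz":0,"claw":255}])

```text
time_s: 30.7
position: [0.4558, 0.0349, 0.0847]
tcp_rot: [[1.0, 0.0, -0.009], [0.0, -1.0, 0.001], [-0.009, -0.001, -1.0]]
force: [1.0, 0.9, 0.5]
opening: 0.005
grasp_force: 0.0
```

```bash
python3 - <<'E'
from h import *
save('top','top10');a=np.load('pics/top10.npz');P=cloud(a);h=cv2.cvtColor(a['p'],cv2.COLOR_RGB2HSV)
m=(h[...,0]>15)&(h[...,0]<35)&(h[...,1]>100)&(P[...,2]>.025)&(P[...,2]<.055)&(abs(P[...,0]-.44)<.02)&(abs(P[...,1]-.03)<.07)
Q=P[m];print('bar',len(Q),Q.min(0),Q.max(0),Q.mean(0))
go((.4585,.035,.012))
E
```

```text
bar 89 [ 0.42611084 -0.01388866  0.03047353] [0.45833566 0.08047046 0.05292971] [0.43562435 0.0344001  0.03937608]
t 30.75 p [0.4572 0.0347 0.0861] yaw -0.0 open 0.005 gf 0.0
  to (0.4585, 0.035, 0.012) shift [ 1.6 -0.2 74.1] turn [-0.01  0.05 -0.  ]
```

Call:
apply_moves(rows=[{"x":1,"y":0,"z":25,"rx":0,"ry":0,"rz":0,"claw":255},{"x":1,"y":0,"z":45,"rx":0,"ry":0,"rz":0,"claw":255},{"x":1,"y":0,"z":60,"rx":0,"ry":0,"rz":0,"claw":255},{"x":1,"y":0,"z":75,"rx":0,"ry":0,"rz":0,"claw":255},{"x":1,"y":0,"z":75,"rx":0,"ry":0,"rz":0,"claw":255}])

```text
time_s: 31.38
position: [0.46, 0.0343, 0.0129]
tcp_rot: [[1.0, -0.0, -0.0], [-0.0, -1.0, 0.0], [-0.0, -0.0, -1.0]]
force: [1.2, -0.5, -0.2]
opening: 0.007
grasp_force: 0.0
```

Call:
apply_moves(rows=[{"x":8,"y":0,"z":0,"rx":0,"ry":0,"rz":0,"claw":255},{"x":20,"y":0,"z":0,"rx":0,"ry":0,"rz":0,"claw":255},{"x":34,"y":0,"z":0,"rx":0,"ry":0,"rz":0,"claw":255},{"x":48,"y":0,"z":0,"rx":0,"ry":0,"rz":0,"claw":255},{"x":62,"y":0,"z":0,"rx":0,"ry":0,"rz":0,"claw":255},{"x":76,"y":0,"z":0,"rx":0,"ry":0,"rz":0,"claw":255},{"x":90,"y":0,"z":0,"rx":0,"ry":0,"rz":0,"claw":255},{"x":102,"y":0,"z":0,"rx":0,"ry":0,"rz":0,"claw":255},{"x":110,"y":0,"z":0,"rx":0,"ry":0,"rz":0,"claw":255},{"x":110,"y":0,"z":0,"rx":0,"ry":0,"rz":0,"claw":255}])

```text
time_s: 32.62
position: [0.5712, 0.0341, 0.0128]
tcp_rot: [[1.0, -0.0, 0.003], [-0.0, -1.0, -0.0], [0.003, 0.0, -1.0]]
force: [-0.7, 0.5, -0.8]
opening: 0.007
grasp_force: 0.0
```

Call:
apply_moves(rows=[{"x":2,"y":0,"z":0,"rx":0,"ry":0,"rz":0,"claw":255},{"x":4,"y":0,"z":0,"rx":0,"ry":0,"rz":0,"claw":255},{"x":5,"y":0,"z":0,"rx":0,"ry":0,"rz":0,"claw":255},{"x":5,"y":0,"z":0,"rx":0,"ry":0,"rz":0,"claw":255}])

```text
time_s: 33.12
position: [0.5738, 0.0343, 0.0127]
tcp_rot: [[1.0, -0.0, -0.002], [-0.0, -1.0, -0.0], [-0.002, 0.0, -1.0]]
force: [-2.4, -1.6, 1.6]
opening: 0.008
grasp_force: 1.3
```

Call:
apply_moves(rows=[{"x":2,"y":0,"z":0,"rx":0,"ry":0,"rz":0,"claw":255},{"x":3,"y":0,"z":0,"rx":0,"ry":0,"rz":0,"claw":255},{"x":3,"y":0,"z":0,"rx":0,"ry":0,"rz":0,"claw":255}])

```text
time_s: 33.5
position: [0.5737, 0.0344, 0.0126]
tcp_rot: [[1.0, 0.0, -0.008], [0.0, -1.0, 0.0], [-0.008, -0.0, -1.0]]
force: [-7.6, -2.4, 6.2]
opening: 0.004
grasp_force: 3.9
```

Call:
apply_moves(rows=[{"x":-11,"y":0,"z":0,"rx":0,"ry":0,"rz":0,"claw":255},{"x":-11,"y":0,"z":0,"rx":0,"ry":0,"rz":0,"claw":255},{"x":-11,"y":0,"z":-40,"rx":0,"ry":0,"rz":0,"claw":255},{"x":-20,"y":0,"z":-90,"rx":0,"ry":0,"rz":0,"claw":100},{"x":-40,"y":0,"z":-145,"rx":0,"ry":0,"rz":0,"claw":60},{"x":-60,"y":0,"z":-200,"rx":0,"ry":0,"rz":0,"claw":60},{"x":-80,"y":0,"z":-250,"rx":0,"ry":0,"rz":0,"claw":60},{"x":-100,"y":0,"z":-290,"rx":0,"ry":0,"rz":0,"claw":60},{"x":-100,"y":0,"z":-290,"rx":0,"ry":0,"rz":0,"claw":60}])

```text
time_s: 34.62
position: [0.4794, 0.0343, 0.3065]
tcp_rot: [[1.0, -0.0, 0.01], [-0.0, -1.0, -0.001], [0.01, 0.001, -1.0]]
force: [0.1, 0.4, -0.4]
opening: 0.604
grasp_force: 0.0
```

```bash
python3 - <<'E'
from h import *
save('wrist','w13');a=np.load('pics/w13.npz');P=cloud(a);h=cv2.cvtColor(a['p'],cv2.COLOR_RGB2HSV)
m=(a['d']>0)&(h[...,0]>15)&(h[...,0]<35)&(h[...,1]>100)&(P[...,2]>.025)&(P[...,2]<.055)&(abs(P[...,0]-.55)<.035)&(abs(P[...,1]-.03)<.07)
Q=P[m];B=Q[Q[:,0]<.557];print('bar',len(B),B.mean(0),B.min(0))
print(fit(a,.462,.36,.05,.15,.045),fit(a,.462,.36,.205,.245,.03))
save('top','top11');t=np.load('pics/top11.npz');print(fit(t,.575,.36,.05,.15,.045),fit(t,.462,.36,.05,.15,.045),fit(t,.462,.36,.205,.25,.03))
go((.462,.36,.30),(.462,.36,.208))
E
```

```text
bar 539 [0.54452923 0.03547715 0.03773189] [ 0.53926075 -0.01327349  0.0338415 ]
(2808, [0.4604, 0.3583], 0.0291) 0
14 0 0
t 34.73 p [0.4782 0.0344 0.303 ] yaw -0.01 open 0.689 gf 0.0
  to (0.462, 0.36, 0.3) shift [ -16.2 -325.6    2.9] turn [ 0.   -0.02 -0.  ]
  to (0.462, 0.36, 0.208) shift [ -16.4 -325.6   94.9] turn [ 0.   -0.02 -0.  ]
```

The drawer is shut: the bar is back at x 0.545. Next I fetch the sealed bottle.

Call:
apply_moves(rows=[{"x":-2,"y":-40,"z":0,"rx":0,"ry":0,"rz":0,"claw":60},{"x":-5,"y":-95,"z":0,"rx":0,"ry":0,"rz":0,"claw":60},{"x":-8,"y":-150,"z":0,"rx":0,"ry":0,"rz":0,"claw":60},{"x":-11,"y":-205,"z":0,"rx":0,"ry":0,"rz":0,"claw":60},{"x":-14,"y":-260,"z":0,"rx":0,"ry":0,"rz":0,"claw":60},{"x":-16,"y":-305,"z":0,"rx":0,"ry":0,"rz":0,"claw":60},{"x":-16,"y":-325,"z":0,"rx":0,"ry":0,"rz":0,"claw":60},{"x":-16,"y":-325,"z":20,"rx":0,"ry":0,"rz":0,"claw":60},{"x":-16,"y":-325,"z":20,"rx":0,"ry":0,"rz":0,"claw":60},{"x":-16,"y":-325,"z":20,"rx":0,"ry":0,"rz":0,"claw":60}])

```text
time_s: 35.98
position: [0.4621, 0.3587, 0.2824]
tcp_rot: [[1.0, -0.001, -0.001], [-0.001, -1.0, -0.001], [-0.001, 0.001, -1.0]]
force: [-0.2, -0.4, 0.2]
opening: 0.765
grasp_force: 0.0
```

Call:
apply_moves(rows=[{"x":0,"y":-1,"z":30,"rx":0,"ry":0,"rz":0,"claw":60},{"x":0,"y":-1,"z":60,"rx":0,"ry":0,"rz":0,"claw":60},{"x":0,"y":-1,"z":74,"rx":0,"ry":0,"rz":0,"claw":60},{"x":0,"y":-1,"z":74,"rx":0,"ry":0,"rz":0,"claw":60},{"x":0,"y":-1,"z":74,"rx":0,"ry":0,"rz":0,"claw":255},{"x":0,"y":-1,"z":74,"rx":0,"ry":0,"rz":0,"claw":255},{"x":0,"y":-1,"z":74,"rx":0,"ry":0,"rz":0,"claw":255},{"x":0,"y":-1,"z":74,"rx":0,"ry":0,"rz":0,"claw":255},{"x":0,"y":-1,"z":74,"rx":0,"ry":0,"rz":0,"claw":255},{"x":0,"y":-1,"z":74,"rx":0,"ry":0,"rz":0,"claw":255}])

```text
time_s: 37.22
position: [0.4618, 0.3604, 0.2089]
tcp_rot: [[1.0, 0.0, 0.0], [0.0, -1.0, -0.0], [0.0, 0.0, -1.0]]
force: [-0.4, -0.5, 1.2]
opening: 0.308
grasp_force: 30.0
```

Call:
apply_moves(rows=[{"x":0,"y":0,"z":0,"rx":0,"ry":0,"rz":0,"claw":255},{"x":0,"y":0,"z":0,"rx":0,"ry":0,"rz":0,"claw":255},{"x":0,"y":0,"z":0,"rx":0,"ry":0,"rz":0,"claw":255}])

```text
time_s: 37.6
position: [0.4618, 0.3604, 0.2089]
tcp_rot: [[1.0, -0.0, 0.0], [-0.0, -1.0, 0.0], [0.0, -0.0, -1.0]]
force: [0.5, -0.2, 2.1]
opening: 0.304
grasp_force: 30.0
```

Call:
apply_moves(rows=[{"x":0,"y":0,"z":-15,"rx":0,"ry":0,"rz":0,"claw":255},{"x":0,"y":10,"z":-32,"rx":0,"ry":0,"rz":0,"claw":255},{"x":10,"y":45,"z":-32,"rx":0,"ry":0,"rz":0,"claw":255},{"x":20,"y":95,"z":-32,"rx":0,"ry":0,"rz":0,"claw":255},{"x":30,"y":145,"z":-32,"rx":0,"ry":0,"rz":0,"claw":255},{"x":35,"y":195,"z":-32,"rx":0,"ry":0,"rz":0,"claw":255},{"x":35,"y":245,"z":-32,"rx":0,"ry":0,"rz":0,"claw":255},{"x":35,"y":295,"z":-32,"rx":0,"ry":0,"rz":0,"claw":255},{"x":35,"y":340,"z":-32,"rx":0,"ry":0,"rz":0,"claw":255},{"x":35,"y":367,"z":-32,"rx":0,"ry":0,"rz":0,"claw":255}])

```text
time_s: 38.85
position: [0.4963, -0.0094, 0.2417]
tcp_rot: [[1.0, -0.002, 0.001], [-0.002, -1.0, -0.001], [0.001, 0.001, -1.0]]
force: [0.3, 1.1, -5.4]
opening: 0.305
grasp_force: 30.0
```

Call:
apply_moves(rows=[{"x":0,"y":11,"z":0,"rx":0,"ry":0,"rz":0,"claw":255},{"x":0,"y":11,"z":0,"rx":0,"ry":0,"rz":0,"claw":255},{"x":0,"y":11,"z":15,"rx":0,"ry":0,"rz":0,"claw":255},{"x":0,"y":11,"z":30,"rx":0,"ry":0,"rz":0,"claw":255},{"x":0,"y":11,"z":40,"rx":0,"ry":0,"rz":0,"claw":255},{"x":0,"y":11,"z":44,"rx":0,"ry":0,"rz":0,"claw":255},{"x":0,"y":11,"z":46,"rx":0,"ry":0,"rz":0,"claw":255},{"x":0,"y":11,"z":46,"rx":0,"ry":0,"rz":0,"claw":255},{"x":0,"y":11,"z":46,"rx":0,"ry":0,"rz":0,"claw":255}])

```text
time_s: 39.98
position: [0.4968, -0.0177, 0.1951]
tcp_rot: [[1.0, -0.0, 0.001], [-0.0, -1.0, -0.0], [0.001, 0.0, -1.0]]
force: [0.4, -0.1, -5.0]
opening: 0.309
grasp_force: 29.9
```

Almost down: lower 1 mm, release and rise, then go to the corked bottle.

Call:
apply_moves(rows=[{"x":0,"y":0,"z":1,"rx":0,"ry":0,"rz":0,"claw":255},{"x":0,"y":0,"z":1,"rx":0,"ry":0,"rz":0,"claw":255},{"x":0,"y":0,"z":1,"rx":0,"ry":0,"rz":0,"claw":100},{"x":0,"y":0,"z":1,"rx":0,"ry":0,"rz":0,"claw":60},{"x":0,"y":0,"z":1,"rx":0,"ry":0,"rz":0,"claw":60},{"x":0,"y":0,"z":1,"rx":0,"ry":0,"rz":0,"claw":60},{"x":0,"y":0,"z":-20,"rx":0,"ry":0,"rz":0,"claw":60},{"x":0,"y":0,"z":-60,"rx":0,"ry":0,"rz":0,"claw":60},{"x":0,"y":0,"z":-110,"rx":0,"ry":0,"rz":0,"claw":60}])

```text
time_s: 41.1
position: [0.4958, -0.0174, 0.3049]
tcp_rot: [[1.0, -0.0, -0.003], [-0.0, -1.0, 0.001], [-0.003, -0.001, -1.0]]
force: [0.5, -0.1, 0.5]
opening: 0.761
grasp_force: 0.0
```

Call:
apply_moves(rows=[{"x":5,"y":-40,"z":0,"rx":0,"ry":0,"rz":0,"claw":60},{"x":20,"y":-95,"z":0,"rx":0,"ry":0,"rz":0,"claw":60},{"x":32,"y":-150,"z":0,"rx":0,"ry":0,"rz":0,"claw":60},{"x":44,"y":-205,"z":0,"rx":0,"ry":0,"rz":0,"claw":60},{"x":55,"y":-260,"z":0,"rx":0,"ry":0,"rz":0,"claw":60},{"x":66,"y":-315,"z":0,"rx":0,"ry":0,"rz":0,"claw":60},{"x":78,"y":-360,"z":0,"rx":0,"ry":0,"rz":0,"claw":60},{"x":78,"y":-377,"z":0,"rx":0,"ry":0,"rz":0,"claw":60},{"x":78,"y":-377,"z":10,"rx":0,"ry":0,"rz":0,"claw":60},{"x":78,"y":-377,"z":10,"rx":0,"ry":0,"rz":0,"claw":60}])

```text
time_s: 42.35
position: [0.5736, 0.3574, 0.2932]
tcp_rot: [[1.0, -0.001, -0.003], [-0.001, -1.0, -0.002], [-0.003, 0.002, -1.0]]
force: [0.2, 0.3, -0.7]
opening: 0.765
grasp_force: 0.0
```

```bash
python3 - <<'E'
from h import *
go((.5747,.360,.209))
save('wrist','w14');a=np.load('pics/w14.npz');print(fit(a,.575,.36,.05,.15,.045),fit(a,.575,.36,.215,.25,.03))
E
```

```text
t 42.35 p [0.5736 0.3574 0.2932] yaw -0.08 open 0.765 gf 0.0
  to (0.5747, 0.36, 0.209) shift [ 1.4 -2.8 84.1] turn [0.02 0.03 0.  ]
(299, [0.5756, 0.3597], 0.0297) (245, [0.5765, 0.3622], 0.0128)
```

Call:
apply_moves(rows=[{"x":0,"y":-1,"z":30,"rx":0,"ry":0,"rz":0,"claw":60},{"x":0,"y":-1,"z":60,"rx":0,"ry":0,"rz":0,"claw":60},{"x":0,"y":-1,"z":85,"rx":0,"ry":0,"rz":0,"claw":60},{"x":0,"y":-1,"z":85,"rx":0,"ry":0,"rz":0,"claw":60},{"x":0,"y":-1,"z":85,"rx":0,"ry":0,"rz":0,"claw":255},{"x":0,"y":-1,"z":85,"rx":0,"ry":0,"rz":0,"claw":255},{"x":0,"y":-1,"z":85,"rx":0,"ry":0,"rz":0,"claw":255},{"x":0,"y":-1,"z":85,"rx":0,"ry":0,"rz":0,"claw":255},{"x":0,"y":-1,"z":85,"rx":0,"ry":0,"rz":0,"claw":255},{"x":0,"y":-1,"z":85,"rx":0,"ry":0,"rz":0,"claw":255}])

```text
time_s: 43.65
position: [0.5748, 0.3607, 0.21]
tcp_rot: [[1.0, -0.0, 0.001], [-0.0, -1.0, 0.001], [0.001, -0.001, -1.0]]
force: [-0.8, -0.3, 0.7]
opening: 0.29
grasp_force: 29.9
```

Call:
apply_moves(rows=[{"x":0,"y":0,"z":0,"rx":0,"ry":0,"rz":0,"claw":255},{"x":0,"y":0,"z":0,"rx":0,"ry":0,"rz":0,"claw":255},{"x":0,"y":0,"z":0,"rx":0,"ry":0,"rz":0,"claw":255}])

```text
time_s: 44.02
position: [0.5748, 0.3605, 0.21]
tcp_rot: [[1.0, -0.0, 0.0], [-0.0, -1.0, 0.0], [0.0, -0.0, -1.0]]
force: [0.5, 1.1, 1.7]
opening: 0.292
grasp_force: 29.9
```

Call:
apply_moves(rows=[{"x":0,"y":0,"z":-15,"rx":0,"ry":0,"rz":0,"claw":255},{"x":0,"y":5,"z":-32,"rx":0,"ry":0,"rz":0,"claw":255},{"x":-5,"y":20,"z":-32,"rx":0,"ry":0,"rz":0,"claw":255},{"x":-20,"y":60,"z":-32,"rx":0,"ry":0,"rz":0,"claw":255},{"x":-34,"y":102,"z":-32,"rx":0,"ry":0,"rz":0,"claw":255},{"x":-48,"y":144,"z":-32,"rx":0,"ry":0,"rz":0,"claw":255},{"x":-62,"y":186,"z":-32,"rx":0,"ry":0,"rz":0,"claw":255},{"x":-75,"y":225,"z":-32,"rx":0,"ry":0,"rz":0,"claw":255},{"x":-83,"y":248,"z":-32,"rx":0,"ry":0,"rz":0,"claw":255},{"x":-85,"y":255,"z":-32,"rx":0,"ry":0,"rz":0,"claw":255}])

```text
time_s: 45.28
position: [0.4881, 0.1036, 0.2418]
tcp_rot: [[1.0, -0.003, -0.001], [-0.003, -1.0, -0.0], [-0.001, 0.0, -1.0]]
force: [0.4, 0.5, -2.9]
opening: 0.287
grasp_force: 29.9
```

Call:
apply_moves(rows=[{"x":0,"y":0,"z":0,"rx":0,"ry":0,"rz":0,"claw":255},{"x":0,"y":0,"z":15,"rx":0,"ry":0,"rz":0,"claw":255},{"x":0,"y":0,"z":30,"rx":0,"ry":0,"rz":0,"claw":255},{"x":0,"y":0,"z":40,"rx":0,"ry":0,"rz":0,"claw":255},{"x":0,"y":0,"z":44,"rx":0,"ry":0,"rz":0,"claw":255},{"x":0,"y":0,"z":46,"rx":0,"ry":0,"rz":0,"claw":255},{"x":0,"y":0,"z":46,"rx":0,"ry":0,"rz":0,"claw":255},{"x":0,"y":0,"z":46,"rx":0,"ry":0,"rz":0,"claw":255}])

```text
time_s: 46.28
position: [0.4898, 0.1054, 0.196]
tcp_rot: [[1.0, -0.0, 0.0], [-0.0, -1.0, 0.0], [0.0, -0.0, -1.0]]
force: [-1.0, 0.1, -3.7]
opening: 0.294
grasp_force: 30.0
```

Call:
apply_moves(rows=[{"x":0,"y":0,"z":1,"rx":0,"ry":0,"rz":0,"claw":255},{"x":0,"y":0,"z":1,"rx":0,"ry":0,"rz":0,"claw":255},{"x":0,"y":0,"z":1,"rx":0,"ry":0,"rz":0,"claw":100},{"x":0,"y":0,"z":1,"rx":0,"ry":0,"rz":0,"claw":60},{"x":0,"y":0,"z":1,"rx":0,"ry":0,"rz":0,"claw":60},{"x":0,"y":0,"z":1,"rx":0,"ry":0,"rz":0,"claw":60},{"x":0,"y":0,"z":-20,"rx":0,"ry":0,"rz":0,"claw":60},{"x":0,"y":0,"z":-70,"rx":0,"ry":0,"rz":0,"claw":60},{"x":0,"y":0,"z":-130,"rx":0,"ry":0,"rz":0,"claw":60},{"x":0,"y":-20,"z":-190,"rx":0,"ry":0,"rz":0,"claw":60}])

```text
time_s: 47.52
position: [0.4895, 0.1245, 0.3867]
tcp_rot: [[1.0, -0.002, -0.0], [-0.002, -1.0, -0.0], [-0.0, 0.0, -1.0]]
force: [0.3, 0.8, -0.2]
opening: 0.759
grasp_force: 0.0
```

Call:
apply_moves(rows=[{"x":0,"y":-40,"z":-40,"rx":0,"ry":0,"rz":0,"claw":60},{"x":0,"y":-80,"z":-60,"rx":0,"ry":0,"rz":0,"claw":60},{"x":0,"y":-120,"z":-60,"rx":0,"ry":0,"rz":0,"claw":60},{"x":0,"y":-160,"z":-60,"rx":0,"ry":0,"rz":0,"claw":60},{"x":0,"y":-160,"z":-60,"rx":0,"ry":0,"rz":0,"claw":60},{"x":0,"y":-160,"z":-60,"rx":0,"ry":0,"rz":0,"claw":60}])

```text
time_s: 48.28
position: [0.4895, 0.2847, 0.4446]
tcp_rot: [[1.0, -0.0, -0.001], [-0.0, -1.0, -0.001], [-0.001, 0.001, -1.0]]
force: [1.0, -0.9, 0.7]
opening: 0.763
grasp_force: 0.0
```

```bash
python3 - <<'E'
from h import *
for n in('top','side'):
    save(n,n+'Z');a=np.load(f'pics/{n}Z.npz');b=np.load(f'pics/{n}0.npz')
    for nm,(x,y) in(('cork',(.49,.104)),('seal',(.4965,-.0175))):
        for z in((.04,.14,.05),(.19,.238,.03)): print(n,nm,fit(b,x,y,*z),fit(a,x,y,*z))
    P=cloud(a);h=cv2.cvtColor(a['p'],cv2.COLOR_RGB2HSV)
    m=(h[...,0]>15)&(h[...,0]<35)&(h[...,1]>100)&(P[...,2]>.025)&(P[...,2]<.05)&(abs(P[...,0]-.545)<.012)&(abs(P[...,1]-.03)<.07)
    print('bar',P[m].mean(0) if m.any() else 0,m.sum())
p=np.load('pics/topZ.npz')['p'];q=np.load('pics/sideZ.npz')['p']
c=np.hstack([cv2.resize(p[135:275,180:400],(400,400)),cv2.resize(q[100:300,220:420],(400,400))]);cv2.imwrite('pics/fin.png',c[:,:,::-1])
E
```

```text
top cork (181, [0.4865, 0.1049], 0.0278) (180, [0.4869, 0.1021], 0.0277)
top cork (50, [0.4869, 0.108], 0.0111) (51, [0.487, 0.1046], 0.0106)
top seal (174, [0.4941, -0.0193], 0.0283) (172, [0.4938, -0.0201], 0.0278)
top seal (62, [0.4925, -0.0184], 0.0109) (59, [0.4925, -0.0185], 0.0114)
bar [0.54287016 0.05049052 0.03885323] 48
side cork (255, [0.4914, 0.1002], 0.0235) (251, [0.4917, 0.0981], 0.0238)
side cork (89, [0.4891, 0.1047], 0.0108) (83, [0.4891, 0.103], 0.011)
side seal (245, [0.4967, -0.0165], 0.0308) (247, [0.4962, -0.0177], 0.0308)
side seal (16, [0.4868, -0.0277], 0.0034) (19, [0.4857, -0.0296], 0.0052)
bar [0.54530589 0.03108521 0.04396975] 59
```

View pics/fin.png

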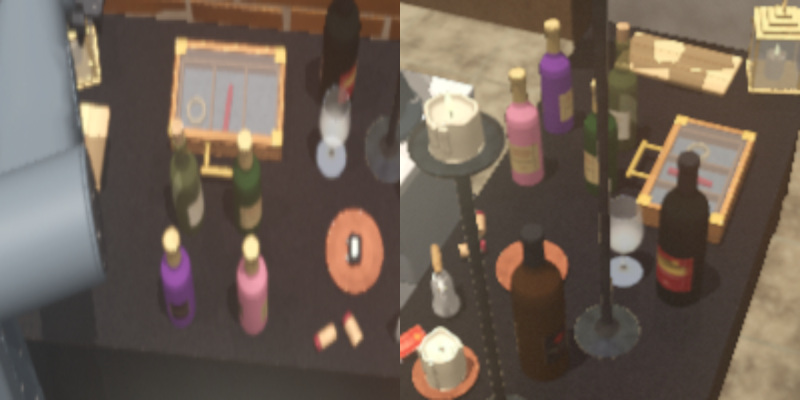

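The final view shows both bottles within 3 mm of their spots, the drawer shut with ring and wax inside, the cutter mid-saucer at (355,248), and the glass untouched. Handing in.

```bash
python3 -c "
from rig import hand_in;print(hand_in())"
```

```text
the job is handed in; nothing more can be done
None
```

I handed the job in after about 48 s of robot time: the foil cutter lies mid-saucer, the drawer is shut with the ring and wax inside, both bottles measured about 3 mm or less from their start spots, and the glass was untouched; no verdict came back.

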